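# Move the condiments into the steel rack in reverse order

## Robot

A 6-joint arm with a two-finger parallel gripper is mounted at the origin on the work surface. World frame = base frame: x ahead of the robot, y to its left, z up, the work surface at z = 0. Lengths are in m, angles in degrees, forces in N, time in s.
With the tool pointing down it reaches from about 0.375 to 0.975 m from the base axis. Payload 3.8 kg.
Tool frame: the origin (TCP) lies on the centre line of the jaws, within the pads' length; the fingertips stand 8 mm ahead of it and the grasp point (between the pads) lies 11 mm behind it (r.tips_ahead is the y of the fingertips in the tool frame, in m); y points along the fingers, x is the direction in which the jaws open and shut, and the axes are right-handed (so a half turn about y gives the same grasp; the last joint's range is limited). The gripper opens to 88 mm and grips with 3 to 60 N. Pads are 18 mm wide; open, the fingers measure 123 mm over their backs; the gripper's body (75 mm by 187 mm) begins 45 mm behind the grasp point.
Start: joints at [73.86, 15.12, 91.902, -0, 72.978, -2.114], TCP at [0.164, 0.655, 0.247] pointing down, gripper open.
Joint ranges: [-150.88, 150.88], [-54.13, 125.18], [17.81, 147.31], [-75.09, 255.09], [0, 152.58], [-146.25, 146.25]. Speed limits (degrees/s): [147.25, 147.25, 180, 180, 180, 180].

## Interface

Orientations are given as a 3x3 rotation matrix whose columns are the frame's x, y, z axes.
In Python, from rig import r gives the robot as it stands.
- The arm moves only by the tool arm_command, never from a script. Its argument "increments" is a list of rows, each an object with "dp": the shift along the tool's x, y, z in cm, a list of three; "turn": the turn, a rotation vector about the tool's x, y, z in rad, a list of three; "claw": the finger opening in cm, from 0 to 8.81. In form: [{"dp": [x, y, z], "turn": [rx, ry, rz], "claw": claw}, ...]. A call has 1 to 20 rows; each row shifts and turns the commanded pose from where the row before left it, along the tool's axes as they then stand; what a row does not reach is not made up. A row lasts 1/12 s, in which the tool goes at most 41.7 mm and 7.16 degrees, less where a joint would pass 70% of its speed; a pose out of reach is approached as far as the arm can. A call with a gripper value outside its range is refused whole. The fingers move at their own pace and stop on an object; the grip force is fixed at half the most. Time passes only in rows, so rows that do not move let the fingers close. It gives the time, the measured TCP pose, the force and the opening at its end, in the units of the state.
- r.sense(): the state, without advancing time (a new reading comes with each control period).
- r.snapshot(name): name is "scene" or "top" or "wrist"; returns a dict with "image" (480x640x3 uint8, red, green, blue), "range_z" (480x640 float32, m along the optical axis (not along the pixel's ray), 0 where there is no reading), "intrinsics" (3x3 intrinsics, pixels), "k1" (the pictures are not rectified: a ray, as slopes to the right and down, at radius r is drawn at 1 + k1 r^2 times it, then the intrinsics apply), "world_to_cam" (4x4, takes a point from world to camera coordinates). Camera axes: x right, y down, z forward; pixel columns grow to the right and rows downward; lengths in m; the calibration is good to about 2 mm. A picture is of the moment at which its call begins.
- r.hand_in(): hands the job in, once; it reports no verdict.
The state is a dict: "t": time; "joint_pos": joint angles; "qvel": joint speeds; "joint_efforts": joint torques, N m; "tcp_pos": TCP position; "tcp_rot": TCP orientation; "ft_force": force on the tool from outside, world axes, zero at the start; "ft_torque": the same for the moment, N m; "gripper_width": finger opening in m.
Only numpy, scipy, OpenCV 4.12 (cv2) and the standard library are available. Lean on these libraries where they do the work, as an engineer would, in place of code of your own. Each camera call takes 0.05 s, during which the arm holds its last target.

## Task

The wooden tray has to be cleared for washing and the steel rack will be turned round on the shelf, so move the four condiments from the wooden tray to the steel rack in reverse order: the one that stood nearest the tray's wooden knob goes into the compartment furthest from the rack's loop handle, and so on, until the one furthest from the knob stands in the compartment next to the loop. Set each one gently upright on the floor of its compartment, and do not drop any or tip any over.

Things in the scene. Friction and masses are not known exactly. Their poses are not given: they have to be found in the camera images.
- mill: Pepper mill of dark turned wood, 120 mm tall, 46 mm wide foot, narrow waist; its round head is a plain cylinder 36 mm across from 85 to 110 mm above its underside (grip there), with a small brass stud on top. About 0.18 kg. Origin at the centre of its underside, z up along its axis; round, so its yaw does not matter.
- shaker: Salt shaker, clear glass body with white filling and a domed steel cap, 96 mm tall; body 42 mm across, cap 44 mm across with straight sides from 64 to 88 mm above its underside (grip there). About 0.15 kg. Origin at the centre of its underside, z up along its axis; round, so its yaw does not matter.
- cruet: Cruet of green glass, 120 mm tall; body 48 mm across, tapering from 62 mm up to a straight neck 26 mm across from 84 to 108 mm above its underside (grip there), cork stopper 22 mm across on top. About 0.24 kg. Origin at the centre of its underside, z up along its axis; round, so its yaw does not matter.
- jar: Squat white ceramic jar with a flat pale wooden lid, the lid firmly fixed: a straight cylinder 50 mm across and 84 mm tall. About 0.22 kg. Origin at the centre of its underside, z up along its axis; round, so its yaw does not matter.
- pad_mill: Flat square cork pad, 64 x 64 x 4 mm, fixed on the wooden tray, under the pepper mill at the start. The four pads look alike and differ only by position; it stays where it is, so it marks where the pepper mill began. Origin at the centre of its underside, 10 mm above the counter.
- pad_shaker: Flat square cork pad, 64 x 64 x 4 mm, fixed on the wooden tray, under the salt shaker at the start. The four pads look alike and differ only by position; it stays where it is, so it marks where the salt shaker began. Origin at the centre of its underside, 10 mm above the counter.
- pad_cruet: Flat square cork pad, 64 x 64 x 4 mm, fixed on the wooden tray, under the cruet at the start. The four pads look alike and differ only by position; it stays where it is, so it marks where the cruet began. Origin at the centre of its underside, 10 mm above the counter.
- pad_jar: Flat square cork pad, 64 x 64 x 4 mm, fixed on the wooden tray, under the jar at the start. The four pads look alike and differ only by position; it stays where it is, so it marks where the jar began. Origin at the centre of its underside, 10 mm above the counter.
- tray: Wooden tray, 304 x 86 mm, fixed, rim 18 mm high, with a dark wooden knob 44 mm high beyond one short end. Four cork pads in a row on it, centres at x = -111, -37, 37, 111 mm in its frame; a condiment starts on the middle (within 4 mm) of each, underside 14 mm above the counter. Origin at the centre of its underside on the counter, x along the row towards the knob (at x = 170 mm), z up.
- rack: Steel rack, 300 x 78 mm, fixed, left or right of the tray, with a loop handle 43 mm high beyond one short end. Four empty square compartments in a row, 70 x 70 mm inside, centres at x = -111, -37, 37, 111 mm, y = 0 in its frame; floor 6 mm and walls 18 mm above the counter. Origin at the centre of its underside on the counter, x along the row towards the loop (at x = 172 mm), z up.
Not all that is in view belongs to the job. Several things have the shape of the shaker; the one meant has the colours described above.

How it is judged:
By the outcome, as a careful person would: the job done as asked, in the order asked, and still so for the second after the job is handed in, with the robot touching nothing.
It also fails if it takes over 134 s, if anything falls off the work surface, if the arm or the gripper's body presses on something with over 40 N, if the wrist force passes 120 N, or if a joint passes its speed limit or range.

## Working session

There is one attempt and no reset: what is moved stays moved. The work goes in short steps, Python scripts to look and compute and a tool call to move; the robot and the scene stay as the last step left them, time stands still between calls to the robot, and variables do not carry over. Pictures are saved under pics/ and viewed, and the job is handed in when it is done.

Besides the shell and the picture viewer there is one more tool, called after ">>>" as a command line: name --argument value ..., lists and objects as JSON in quotes. arm_command: Moves the arm, as the interface text tells. Its arguments: {"type":"object","properties":{"increments":{"type":"array","items":{"type":"object","properties":{"dp":{"type":"array","items":{"type":"number"}},"turn":{"type":"array","items":{"type":"number"}},"claw":{"type":"number"}}}}},"required":["increments"]}

```bash
ls; mkdir -p pics; python3 - <<'E'
from rig import r
import cv2,numpy as np
s=r.sense(); print(s['t'],s['tcp_pos'],s['tcp_rot'],s['gripper_width'],s['ft_force'], r.tips_ahead)
for n in ("scene","top"):
    d=r.snapshot(n); cv2.imwrite(f'pics/{n}0.png',d['image'][:,:,::-1]); np.savez(f'{n}0.npz',**d)
    print(n,d['intrinsics'],d['k1'],d['world_to_cam'])
E
```

```text
pics
0.0 [0.16340606 0.65421033 0.24542048] [[ 2.42368637e-01 -6.05698810e-04 -9.70184043e-01]
 [ 9.70181814e-01 -2.08130708e-03  2.42369380e-01]
 [-2.16605376e-03 -9.99997651e-01  8.31944099e-05]] 0.08772754887954252 [-0.77251989 -0.73297039 -0.20232838] 0.008
scene [[531.07586048   0.         315.33255424]
 [  0.         531.07586048 241.09381729]
 [  0.           0.           1.        ]] -0.010549653766990697 [[-0.75944239  0.65056664  0.00321157  0.42767728]
 [ 0.44021705  0.51751191 -0.73375089 -0.18461285]
 [-0.47901587 -0.55582774 -0.679411    1.23869176]
 [ 0.          0.          0.          1.        ]]
top [[497.80903229   0.         321.03973729]
 [  0.         497.80903229 232.50383653]
 [  0.           0.           1.        ]] -0.07580178536591851 [[ 0.02496679 -0.99957339  0.01515556 -0.05148419]
 [-0.99633539 -0.02612081 -0.08144627  0.51152242]
 [ 0.0818074  -0.01306657 -0.9965625   0.70101492]
 [ 0.          0.          0.          1.        ]]
```

View pics/scene0.png

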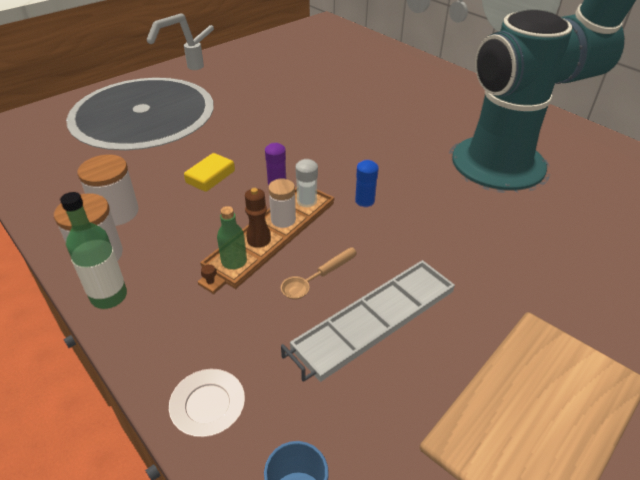

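View pics/top0.png

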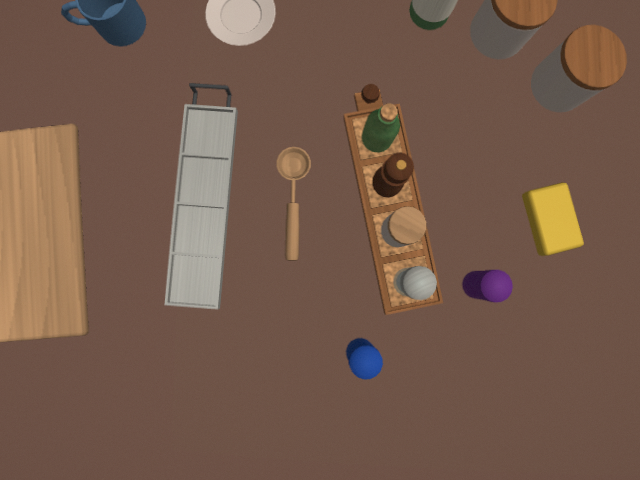

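```bash
python3 - <<'E'
import cv2
im=cv2.imread('pics/top0.png')
a=im[70:320,150:260]; b=im[70:320,335:450]
cv2.imwrite('pics/crop_rack.png',cv2.resize(a,None,fx=2.4,fy=2.4,interpolation=cv2.INTER_CUBIC))
cv2.imwrite('pics/crop_tray.png',cv2.resize(b,None,fx=2.4,fy=2.4,interpolation=cv2.INTER_CUBIC))
E
```

```text
(no output)
```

View pics/crop_rack.png

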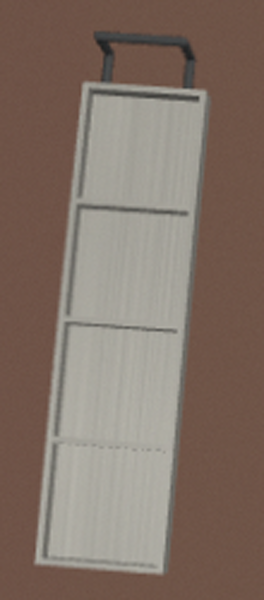

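View pics/crop_tray.png

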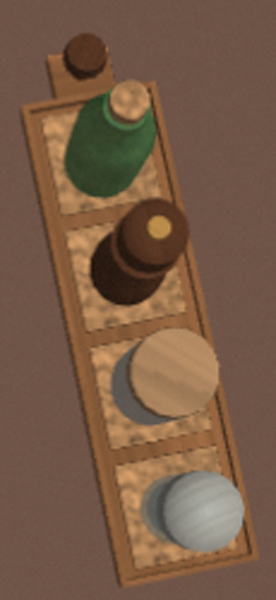

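```bash
cat > h.py <<'E'
import numpy as np,cv2
from scipy.optimize import least_squares
def dist(d): return float(d['k1'])
def ray(d,uv):
    K=d['intrinsics']; p=(np.atleast_2d(uv)-K[:2,2])/np.array([K[0,0],K[1,1]])
    s=p.copy()
    for _ in range(20): s=p/(1+dist(d)*(s**2).sum(1,keepdims=True))
    return np.c_[s,np.ones(len(s))]
def at_z(d,uv,z):
    T=d['world_to_cam']; R=T[:3,:3]; c=-R.T@T[:3,3]; w=ray(d,uv)@R
    return c+w*((z-c[2])/w[:,2])[:,None]
def proj(d,P):
    P=np.atleast_2d(P); T=d['world_to_cam']; K=d['intrinsics']; q=P@T[:3,:3].T+T[:3,3]; s=q[:,:2]/q[:,2:]
    s=s*(1+dist(d)*(s**2).sum(1,keepdims=True)); return s*np.array([K[0,0],K[1,1]])+K[:2,2]
def cloud(d):
    v,u=np.mgrid[0:480,0:640]; z=d['range_z'].ravel(); q=ray(d,np.c_[u.ravel(),v.ravel()].astype(float))*z[:,None]
    T=d['world_to_cam']; W=(q-T[:3,3])@T[:3,:3]; W[z<=0]=np.nan; return W.reshape(480,640,3)
def fr(x,y,th):
    c,s=np.cos(th),np.sin(th); return lambda L: np.array(L,float)@np.array([[c,s,0],[-s,c,0],[0,0,1]])+[x,y,0]
def load(n): 
    f=np.load(n); return {k:f[k] for k in f}
E
python3 - <<'E'
from h import *
d=load('top0.npz')
c=lambda P,o:np.array(P)/2.4+o-0.3
R=c([(84,82),(201,90),(36,563),(158,572)],[150,70])
T=c([(23,105),(156,82),(121,587),(255,556)],[335,70])
for n,uv,L,W in(('rack',R,150,39),('tray',T,152,43)):
    w=at_z(d,uv,0.018); loc=np.array([(L,W,18),(L,-W,18),(-L,W,18),(-L,-W,18)])/1000
    f=lambda p: (proj(d,fr(*p)(loc))-uv).ravel()
    s=least_squares(f,[*w.mean(0)[:2],0.]); print(n,s.x,np.degrees(s.x[2]),s.fun.round(1),[np.linalg.norm(w[i]-w[j]).round(4) for i,j in((0,1),(2,3),(0,2),(1,3))])
    np.save(n+'.npy',s.x)
    for x in(-.111,-.037,.037,.111): print(fr(*s.x)([x,0,0]).round(4))
for n,p,z in(('cruet',(129,99),.134),('mill',(159,227),.134),('jar',(174,373),.098),('shaker',(204,511),.100)):
    print(n,at_z(d,c([p],[335,70]),z).round(4))
W=cloud(d)
for n,p in(('cruet',(129,99)),('mill',(159,227)),('jar',(174,373)),('shaker',(204,511))):
    u,v=c(p,[335,70]).round().astype(int); print(n,W[v-2:v+3,u-2:u+3].reshape(-1,3).mean(0), W[v-2:v+3,u-2:u+3,2].std())
# jar lid centroid from depth
m=(abs(W[:,:,2]-.098)<.004)&(W[:,:,0]>.3)
print(W[400,100:300:40,2])
for n in('top','scene'):
    d=load(n+'0.npz');im=d['image'][:,:,::-1].copy()
    for o,L,Wd in(('rack',.15,.039),('tray',.152,.043)):
        F=fr(*np.load(o+'.npy'))
        P=proj(d,F([(L,Wd,.018),(L,-Wd,.018),(-L,-Wd,.018),(-L,Wd,.018)]))
        big=im if 0 else im
        cv2.polylines(im,[np.round(P*16).astype(int)],True,(0,0,255),1,cv2.LINE_AA,4)
        for x in(-.111,-.037,.037,.111):
            q=proj(d,F([(x+.035*a,.035*b,.006) for a,b in((1,1),(1,-1),(-1,-1),(-1,1))])) ; cv2.polylines(im,[np.round(q*16).astype(int)],True,(0,255,0),1,cv2.LINE_AA,4)
    if n=='top': im=im[70:330,150:450]
    else: im=im[140:400,190:470]
    cv2.imwrite(f'pics/ov_{n}.png',cv2.resize(im,None,fx=2.3,fy=2.3,interpolation=cv2.INTER_CUBIC))
E
```

```text
rack [ 0.55031685  0.14105736 -0.04705504] -2.6960552123956707 [-1.4 -0.6  1.5 -0.6 -1.3  0.3  1.2  0.8] [np.float64(0.0737), np.float64(0.0742), np.float64(0.2985), np.float64(0.2981)]
[0.4394 0.1463 0.    ]
[0.5134 0.1428 0.    ]
[0.5873 0.1393 0.    ]
[0.6612 0.1358 0.    ]
tray [ 0.5541304  -0.14247523  0.21632682] 12.394613977620752 [-0.5 -0.7  0.  -1.2 -0.6  0.2  1.2  1.5] [np.float64(0.085), np.float64(0.0838), np.float64(0.3027), np.float64(0.2998)]
[ 0.4457 -0.1663  0.    ]
[ 0.518  -0.1504  0.    ]
[ 0.5903 -0.1345  0.    ]
[ 0.6625 -0.1186  0.    ]
cruet [[ 0.6591 -0.1179  0.134 ]]
mill [[ 0.5912 -0.1342  0.134 ]]
jar [[ 0.519  -0.1495  0.098 ]]
shaker [[ 0.4447 -0.1662  0.1   ]]
cruet [nan nan nan] nan
mill [ 0.59202581 -0.13463669  0.13198796] 0.0010660343883505694
jar [ 0.51932624 -0.14957665  0.09605756] 0.0009249144927481175
shaker [ 0.44431018 -0.16507809  0.10725854] 0.00121990030057469
[-0.00177123 -0.00152352 -0.00356995 -0.00155794 -0.00153439]
```

View pics/ov_top.png

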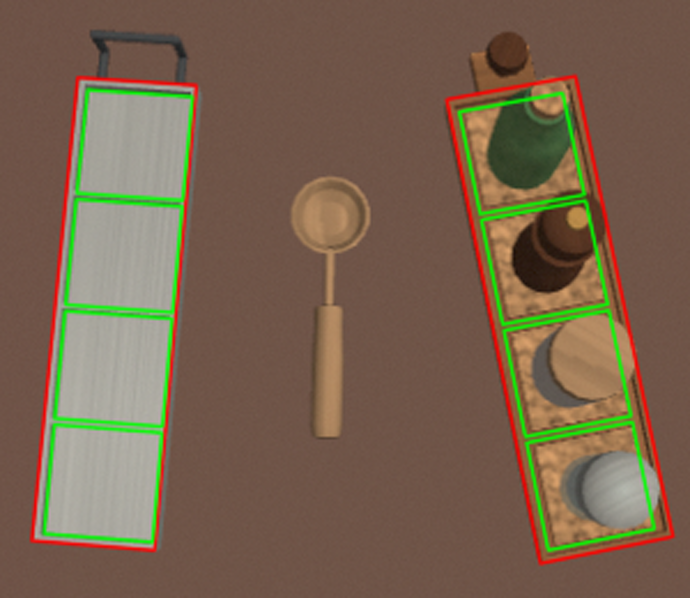

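View pics/ov_scene.png

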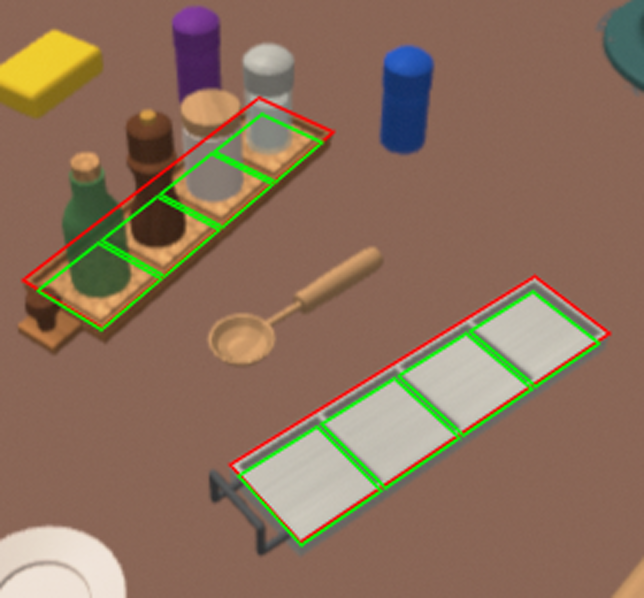

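```bash
cat >> h.py <<'E'
def go(x,y,z,yaw=None,state=None):
    from rig import r
    s=state or r.sense(); R=np.array(s['tcp_rot']); p=np.array(s['tcp_pos'])
    cy=np.degrees(np.arctan2(R[1,0],R[0,0]))
    dp=R.T@(np.array([x,y,z])-p)*100
    print('t',round(s['t'],2),'tcp',p.round(4),'yaw',cy.round(2),'down',R[:,1].round(4),'w',round(s['gripper_width'],4),'F',np.round(s['ft_force'],1),'j',np.round(s['joint_pos'],0))
    print('dp cm',dp.round(2), 'turn_y rad', None if yaw is None else round(-np.radians(yaw-cy),4))
E
cat >> h.py <<'E'
def gy(x,y,z,yaw):
    "dp after yaw turn done first"
    from rig import r
    s=dict(r.sense()); go(x,y,z,yaw,s)
    t=np.radians(yaw); R=np.array([[np.cos(t),0,-np.sin(t)],[np.sin(t),0,np.cos(t)],[0,-1,0]])
    print('dp after turn', (R.T@(np.array([x,y,z])-s['tcp_pos'])*100).round(2))
E
python3 - <<'E'
from h import *
gy(.659,-.118,.245,102.4)
d=load('top0.npz'); print('purple',at_z(d,[(495,285)],.096))
E
```

```text
t 0.1 tcp [0.1634 0.6543 0.2455] yaw 75.97 down [-5.e-04 -2.e-03 -1.e+00] w 0.0882 F [ 0.2 -0.6 -0.9] j [74. 15. 92. -0. 73. -2.]
dp cm [-62.91   0.17 -66.8 ] turn_y rad -0.4612
dp after turn [-8.607e+01  5.000e-02 -3.182e+01]
purple [[ 0.44356017 -0.26685532  0.096     ]]
```

>>> arm_command --increments '[{"dp": [0,0,0],"turn": [0,-0.092,0],"claw": 6},{"dp": [0,0,0],"turn": [0,-0.092,0],"claw": 6},{"dp": [0,0,0],"turn": [0,-0.092,0],"claw": 6},{"dp": [0,0,0],"turn": [0,-0.092,0],"claw": 6},{"dp": [0,0,0],"turn": [0,-0.092,0],"claw": 6}]'

```text
t: 0.52
tcp_pos: [0.1634, 0.6545, 0.2459]
tcp_rot: [[-0.218, -0.0, -0.976], [0.976, -0.001, -0.218], [-0.001, -1.0, 0.001]]
ft_force: [-0.6, 0.1, 0.5]
gripper_width: 0.0601
```

```bash
python3 - <<'E'
from h import *
go(.659,-.118,.245,102.4)
E
```

```text
t 0.52 tcp [0.1634 0.6545 0.2459] yaw 102.59 down [-4.0e-04 -1.3e-03 -1.0e+00] w 0.0601 F [-0.6  0.1  0.5] j [ 74.  15.  92.   0.  73. -29.]
dp cm [-86.2    0.17 -31.52] turn_y rad 0.0034
```

>>> arm_command --increments '[{"dp": [-2.8,0,-1.0],"claw": 6},{"dp": [-2.8,0,-1.0],"claw": 6},{"dp": [-2.8,0,-1.0],"claw": 6},{"dp": [-2.8,0,-1.0],"claw": 6},{"dp": [-2.8,0,-1.0],"claw": 6},{"dp": [-2.8,0,-1.0],"claw": 6},{"dp": [-2.8,0,-1.0],"claw": 6},{"dp": [-2.8,0,-1.0],"claw": 6},{"dp": [-2.8,0,-1.0],"claw": 6},{"dp": [-2.8,0,-1.0],"claw": 6},{"dp": [-2.8,0,-1.0],"claw": 6},{"dp": [-2.8,0,-1.0],"claw": 6},{"dp": [-2.8,0,-1.0],"claw": 6},{"dp": [-2.8,0,-1.0],"claw": 6},{"dp": [-2.8,0,-1.0],"claw": 6}]'

```text
invalid input at $.increments[0]: expected keys dp, turn, claw
```

>>> arm_command --increments '[{"dp": [-2.8,0,-1.0],"claw": 6},{"dp": [-2.8,0,-1.0],"claw": 6},{"dp": [-2.8,0,-1.0],"claw": 6},{"dp": [-2.8,0,-1.0],"claw": 6},{"dp": [-2.8,0,-1.0],"claw": 6},{"dp": [-2.8,0,-1.0],"claw": 6},{"dp": [-2.8,0,-1.0],"claw": 6},{"dp": [-2.8,0,-1.0],"claw": 6},{"dp": [-2.8,0,-1.0],"claw": 6},{"dp": [-2.8,0,-1.0],"claw": 6},{"dp": [-2.8,0,-1.0],"claw": 6},{"dp": [-2.8,0,-1.0],"claw": 6},{"dp": [-2.8,0,-1.0],"claw": 6},{"dp": [0,0,0],"claw": 6},{"dp": [0,0,0],"claw": 6}]'

```text
invalid input at $.increments[0]: expected keys dp, turn, claw
```

```bash
python3 - <<'E'
from h import *
from rig import r
d=r.snapshot('wrist'); np.savez('w1.npz',**d); cv2.imwrite('pics/w1.png',d['image'][:,:,::-1])
go(.659,-.118,.200,102.4)
for q in((.659,-.118,.134),(.591,-.134,.134)): print(proj(d,q))
E
```

```text
t 0.57 tcp [0.1635 0.6544 0.2459] yaw 102.82 down [-4.0e-04 -1.4e-03 -1.0e+00] w 0.0599 F [-0.   0.7  0.1] j [ 74.  15.  92.  -0.  73. -29.]
dp cm [-86.31   4.68 -31.18] turn_y rad 0.0074
[[-314.26759413  465.08546118]]
[[-325.11859198  418.37503943]]
```

View pics/w1.png

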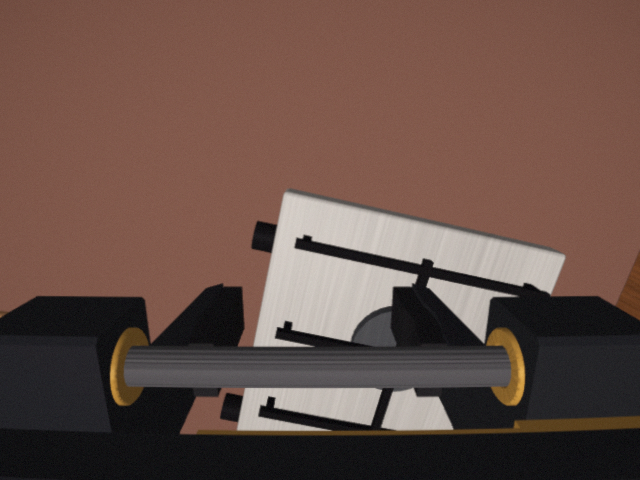

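>>> arm_command --increments '[{"dp": [-2.8,0,-1.0],"turn": [0,0,0],"claw": 6},{"dp": [-2.8,0,-1.0],"turn": [0,0,0],"claw": 6},{"dp": [-2.8,0,-1.0],"turn": [0,0,0],"claw": 6},{"dp": [-2.8,0,-1.0],"turn": [0,0,0],"claw": 6},{"dp": [-2.8,0,-1.0],"turn": [0,0,0],"claw": 6},{"dp": [-2.8,0,-1.0],"turn": [0,0,0],"claw": 6},{"dp": [-2.8,0,-1.0],"turn": [0,0,0],"claw": 6},{"dp": [-2.8,0,-1.0],"turn": [0,0,0],"claw": 6},{"dp": [-2.8,0,-1.0],"turn": [0,0,0],"claw": 6},{"dp": [-2.8,0,-1.0],"turn": [0,0,0],"claw": 6},{"dp": [-2.8,0,-1.0],"turn": [0,0,0],"claw": 6},{"dp": [-2.8,0,-1.0],"turn": [0,0,0],"claw": 6},{"dp": [-2.8,0,-1.0],"turn": [0,0,0],"claw": 6},{"dp": [-2.8,0,-1.0],"turn": [0,0,0],"claw": 6},{"dp": [-2.8,0,-1.0],"turn": [0,0,0],"claw": 6}]'

```text
t: 1.82
tcp_pos: [0.4001, 0.2751, 0.2465]
tcp_rot: [[-0.212, -0.0, -0.977], [0.977, -0.0, -0.212], [-0.0, -1.0, 0.0]]
ft_force: [0.7, 0.5, 0.5]
gripper_width: 0.0602
```

```bash
python3 - <<'E'
from h import *
go(.659,-.118,.245,102.4)
E
```

```text
t 1.82 tcp [0.4001 0.2751 0.2465] yaw 102.21 down [-2.e-04 -1.e-04 -1.e+00] w 0.0602 F [0.7 0.5 0.5] j [ 32.  -6. 114.   0.  71. -71.]
dp cm [-43.9    0.15 -16.99] turn_y rad -0.0032
```

>>> arm_command --increments '[{"dp": [-2.8,0,-1.1],"turn": [0,0,0],"claw": 6},{"dp": [-2.8,0,-1.1],"turn": [0,0,0],"claw": 6},{"dp": [-2.8,0,-1.1],"turn": [0,0,0],"claw": 6},{"dp": [-2.8,0,-1.1],"turn": [0,0,0],"claw": 6},{"dp": [-2.8,0,-1.1],"turn": [0,0,0],"claw": 6},{"dp": [-2.8,0,-1.1],"turn": [0,0,0],"claw": 6},{"dp": [-2.8,0,-1.1],"turn": [0,0,0],"claw": 6},{"dp": [-2.8,0,-1.1],"turn": [0,0,0],"claw": 6},{"dp": [-2.8,0,-1.1],"turn": [0,0,0],"claw": 6},{"dp": [-2.8,0,-1.1],"turn": [0,0,0],"claw": 6},{"dp": [-2.8,0,-1.1],"turn": [0,0,0],"claw": 6},{"dp": [-2.8,0,-1.1],"turn": [0,0,0],"claw": 6},{"dp": [-2.8,0,-1.1],"turn": [0,0,0],"claw": 6},{"dp": [-2.8,0,-1.1],"turn": [0,0,0],"claw": 6},{"dp": [-2.8,0,-1.1],"turn": [0,0,0],"claw": 6},{"dp": [0,0,0],"turn": [0,0,0],"claw": 6},{"dp": [0,0,0],"turn": [0,0,0],"claw": 6},{"dp": [0,0,0],"turn": [0,0,0],"claw": 6}]'

```text
t: 3.32
tcp_pos: [0.6501, -0.0981, 0.246]
tcp_rot: [[-0.212, -0.002, -0.977], [0.977, 0.001, -0.212], [0.001, -1.0, 0.001]]
ft_force: [-0.2, -0.4, -0.9]
gripper_width: 0.0602
```

```bash
python3 - <<'E'
from h import *
from rig import r
d=r.snapshot('wrist'); np.savez('w2.npz',**d); cv2.imwrite('pics/w2.png',d['image'][:,:,::-1])
go(.659,-.118,.107,102.4)
for q in((.659,-.118,.134),(.591,-.134,.134),(.519,-.1495,.098)): print(proj(d,q))
E
```

```text
t 3.37 tcp [ 0.65   -0.0976  0.2462] yaw 102.31 down [-1.2e-03  7.0e-04 -1.0e+00] w 0.0597 F [-0.5 -0.3  0.2] j [ -11.   13.   94.    0.   73. -113.]
dp cm [-2.2  13.92 -0.46] turn_y rad -0.0016
[[287.16841851 247.61810776]]
[[283.11032678 139.81894869]]
[[285.72576628  27.68849237]]
```

View pics/w2.png

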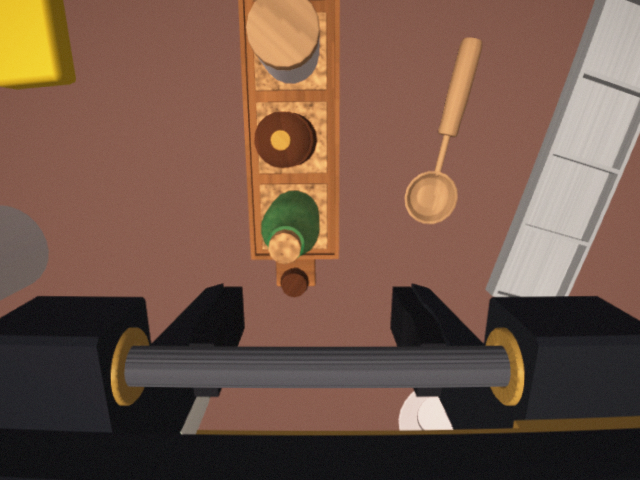

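>>> arm_command --increments '[{"dp": [-1.1,0,-0.25],"turn": [0,0,0],"claw": 6},{"dp": [-1.1,0,-0.2],"turn": [0,0,0],"claw": 6},{"dp": [0,1,0],"turn": [0,0,0],"claw": 6},{"dp": [0,2,0],"turn": [0,0,0],"claw": 6},{"dp": [0,2,0],"turn": [0,0,0],"claw": 6},{"dp": [0,2,0],"turn": [0,0,0],"claw": 6},{"dp": [0,2,0],"turn": [0,0,0],"claw": 6},{"dp": [0,2,0],"turn": [0,0,0],"claw": 6},{"dp": [0,1.5,0],"turn": [0,0,0],"claw": 6},{"dp": [0,1,0],"turn": [0,0,0],"claw": 6},{"dp": [0,0.4,0],"turn": [0,0,0],"claw": 6},{"dp": [0,0,0],"turn": [0,0,0],"claw": 6},{"dp": [0,0,0],"turn": [0,0,0],"claw": 6},{"dp": [0,0,0],"turn": [0,0,0],"claw": 6}]'

```text
t: 4.53
tcp_pos: [0.6608, -0.1192, 0.1091]
tcp_rot: [[-0.214, 0.002, -0.977], [0.977, -0.001, -0.214], [-0.001, -1.0, -0.002]]
ft_force: [-0.4, 0.0, 1.2]
gripper_width: 0.0598
```

```bash
python3 - <<'E'
from h import *
from rig import r
go(.659,-.118,.107,102.4)
d=r.snapshot('scene');cv2.imwrite('pics/s1.png',cv2.resize(d['image'][130:330,140:400,::-1],None,fx=3,fy=3))
E
```

```text
t 4.53 tcp [ 0.6608 -0.1192  0.1091] yaw 102.33 down [ 2.3e-03 -5.0e-04 -1.0e+00] w 0.0598 F [-0.4  0.   1.2] j [ -12.   21.  100.   -0.   59. -115.]
dp cm [0.16 0.21 0.15] turn_y rad -0.0012
```

View pics/s1.png

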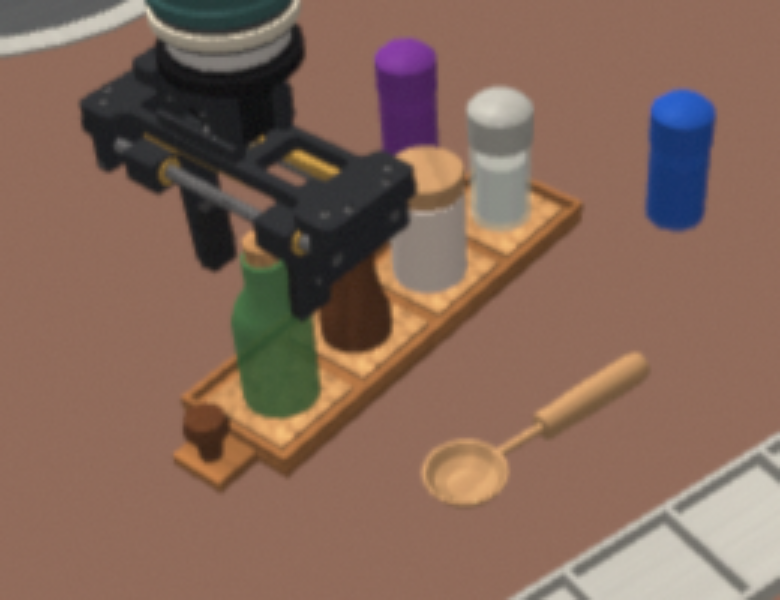

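>>> arm_command --increments '[{"dp": [0.15,0.1,0.15],"turn": [0,0,0],"claw": 6},{"dp": [0,0,0],"turn": [0,0,0],"claw": 3.4},{"dp": [0,0,0],"turn": [0,0,0],"claw": 3.4},{"dp": [0,0,0],"turn": [0,0,0],"claw": 3},{"dp": [0,0,0],"turn": [0,0,0],"claw": 2.8},{"dp": [0,0,0],"turn": [0,0,0],"claw": 2.6},{"dp": [0,0,0],"turn": [0,0,0],"claw": 2.4},{"dp": [0,0,0],"turn": [0,0,0],"claw": 2},{"dp": [0,0,0],"turn": [0,0,0],"claw": 1},{"dp": [0,0,0],"turn": [0,0,0],"claw": 0},{"dp": [0,0,0],"turn": [0,0,0],"claw": 0},{"dp": [0,0,0],"turn": [0,0,0],"claw": 0}]'

```text
t: 5.58
tcp_pos: [0.6581, -0.118, 0.1068]
tcp_rot: [[-0.214, 0.0, -0.977], [0.977, -0.0, -0.214], [-0.0, -1.0, -0.0]]
ft_force: [0.3, -0.6, -0.2]
gripper_width: 0.0252
```

```bash
python3 - <<'E'
from h import *
go(.659,-.118,.17,102.4)
E
```

```text
t 5.58 tcp [ 0.6581 -0.118   0.1068] yaw 102.33 down [ 2.e-04 -2.e-04 -1.e+00] w 0.0252 F [ 0.3 -0.6 -0.2] j [ -12.   21.  100.   -0.   59. -115.]
dp cm [-0.02 -6.32 -0.09] turn_y rad -0.0012
```

>>> arm_command --increments '[{"dp": [0,-0.3,0],"turn": [0,0,0],"claw": 0},{"dp": [0,-0.7,0],"turn": [0,0,0],"claw": 0},{"dp": [0,-1.5,0],"turn": [0,0,0],"claw": 0},{"dp": [0,-2,0],"turn": [0,0,0],"claw": 0},{"dp": [0,-2.5,0],"turn": [0,0,0],"claw": 0},{"dp": [0,-2.5,0],"turn": [0,0,0],"claw": 0},{"dp": [0,-2,0],"turn": [0,0.05,0],"claw": 0},{"dp": [0,-1.5,0],"turn": [0,0.081,0],"claw": 0},{"dp": [0,-1,0],"turn": [0,0.081,0],"claw": 0},{"dp": [0,0,0],"turn": [0,0.05,0],"claw": 0},{"dp": [0,0,0],"turn": [0,0,0],"claw": 0}]'

```text
t: 6.5
tcp_pos: [0.6584, -0.1177, 0.2484]
tcp_rot: [[0.048, 0.002, -0.999], [0.999, -0.0, 0.048], [-0.0, -1.0, -0.002]]
ft_force: [0.7, -0.5, -2.6]
gripper_width: 0.0255
```

```bash
python3 - <<'E'
from h import *
from rig import r
go(.4394,.1463,.24,87.3)
d=r.snapshot('wrist'); cv2.imwrite('pics/w3.png',d['image'][:,:,::-1])
d=r.snapshot('scene'); cv2.imwrite('pics/s3.png',d['image'][:,:,::-1])
E
```

```text
t 6.5 tcp [ 0.6584 -0.1177  0.2484] yaw 87.25 down [ 2.1e-03 -2.0e-04 -1.0e+00] w 0.0255 F [ 0.7 -0.5 -2.6] j [ -12.   14.   93.    0.   73. -100.]
dp cm [25.32  0.79 23.15] turn_y rad -0.0008
```

View pics/s3.png

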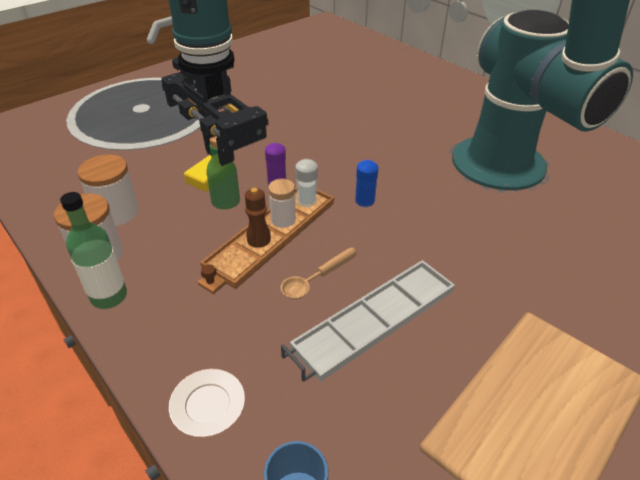

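>>> arm_command --increments '[{"dp": [1,0,0.9],"turn": [0,0,0],"claw": 0},{"dp": [2.1,0,1.92],"turn": [0,0,0],"claw": 0},{"dp": [2.1,0,1.92],"turn": [0,0,0],"claw": 0},{"dp": [2.1,0,1.92],"turn": [0,0,0],"claw": 0},{"dp": [2.1,0,1.92],"turn": [0,0,0],"claw": 0},{"dp": [2.1,0,1.92],"turn": [0,0,0],"claw": 0},{"dp": [2.1,0,1.92],"turn": [0,0,0],"claw": 0},{"dp": [2.1,0,1.92],"turn": [0,0,0],"claw": 0},{"dp": [2.1,0,1.92],"turn": [0,0,0],"claw": 0},{"dp": [2.1,0,1.92],"turn": [0,0,0],"claw": 0},{"dp": [2.1,0,1.92],"turn": [0,0,0],"claw": 0},{"dp": [2.1,0,1.92],"turn": [0,0,0],"claw": 0},{"dp": [1.2,0,1.1],"turn": [0,0,0],"claw": 0},{"dp": [0,0,0],"turn": [0,0,0],"claw": 0},{"dp": [0,0,0],"turn": [0,0,0],"claw": 0},{"dp": [0,0,0],"turn": [0,0,0],"claw": 0}]'

```text
t: 7.93
tcp_pos: [0.4387, 0.1455, 0.2465]
tcp_rot: [[0.046, -0.0, -0.999], [0.999, -0.0, 0.046], [-0.0, -1.0, -0.0]]
ft_force: [-0.4, 0.4, -2.2]
gripper_width: 0.0252
```

```bash
python3 - <<'E'
from h import *
go(.4394,.1463,.0988,87.3)
E
```

```text
t 7.93 tcp [0.4387 0.1455 0.2465] yaw 87.37 down [-0.e+00 -4.e-04 -1.e+00] w 0.0252 F [-0.4  0.4 -2.2] j [ 15.  -8. 117.  -0.  72. -72.]
dp cm [ 0.09 14.77 -0.07] turn_y rad 0.0013
```

Down 14 cm to ~8 mm above the floor, then slowly.

>>> arm_command --increments '[{"dp": [0.1,0.7,0],"turn": [0,0,0],"claw": 0},{"dp": [0,1.5,0],"turn": [0,0,0],"claw": 0},{"dp": [0,2,0],"turn": [0,0,0],"claw": 0},{"dp": [0,2,0],"turn": [0,0,0],"claw": 0},{"dp": [0,2,0],"turn": [0,0,0],"claw": 0},{"dp": [0,2,0],"turn": [0,0,0],"claw": 0},{"dp": [0,1.5,0],"turn": [0,0,0],"claw": 0},{"dp": [0,1,0],"turn": [0,0,0],"claw": 0},{"dp": [0,0.6,0],"turn": [0,0,0],"claw": 0},{"dp": [0,0.4,0],"turn": [0,0,0],"claw": 0},{"dp": [0,0.2,0],"turn": [0,0,0],"claw": 0},{"dp": [0,0,0],"turn": [0,0,0],"claw": 0},{"dp": [0,0,0],"turn": [0,0,0],"claw": 0}]'

```text
t: 9.02
tcp_pos: [0.4397, 0.1468, 0.1085]
tcp_rot: [[0.047, 0.001, -0.999], [0.999, 0.0, 0.047], [0.0, -1.0, -0.001]]
ft_force: [0.2, -0.4, -1.1]
gripper_width: 0.0252
```

```bash
python3 - <<'E'
from h import *
from rig import r
go(.4394,.1463,.0988,87.3)
d=r.snapshot('scene');cv2.imwrite('pics/s4.png',cv2.resize(d['image'][170:400,260:500,::-1],None,fx=2.5,fy=2.5))
E
```

```text
t 9.02 tcp [0.4397 0.1468 0.1085] yaw 87.32 down [ 1.4e-03  4.0e-04 -1.0e+00] w 0.0252 F [ 0.2 -0.4 -1.1] j [ 15.  -0. 125.  -0.  55. -72.]
dp cm [-0.05  0.97  0.03] turn_y rad 0.0003
```

View pics/s4.png

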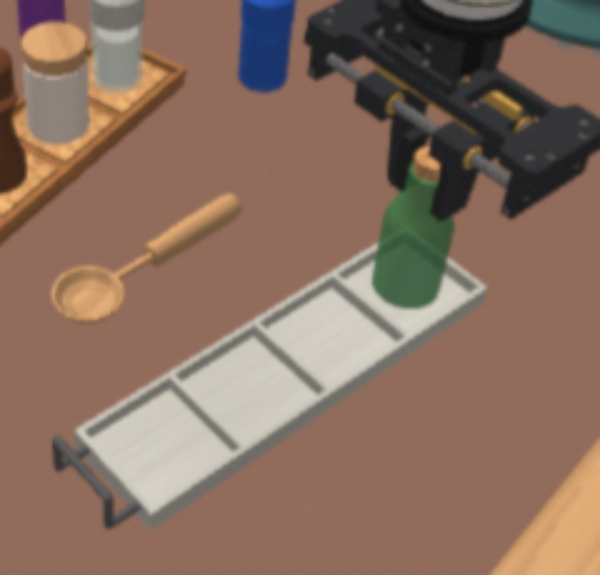

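>>> arm_command --increments '[{"dp": [0,0.2,0],"turn": [0,0,0],"claw": 0},{"dp": [0,0.2,0],"turn": [0,0,0],"claw": 0},{"dp": [0,0.1,0],"turn": [0,0,0],"claw": 0},{"dp": [0,0.1,0],"turn": [0,0,0],"claw": 0},{"dp": [0,0.1,0],"turn": [0,0,0],"claw": 0},{"dp": [0,0,0],"turn": [0,0,0],"claw": 0},{"dp": [0,0,0],"turn": [0,0,0],"claw": 0},{"dp": [0,0,0],"turn": [0,0,0],"claw": 0}]'

```text
t: 9.73
tcp_pos: [0.4389, 0.1467, 0.1007]
tcp_rot: [[0.047, -0.0, -0.999], [0.999, -0.0, 0.047], [-0.0, -1.0, 0.0]]
ft_force: [-0.5, -0.0, -2.0]
gripper_width: 0.0253
```

>>> arm_command --increments '[{"dp": [0,0.1,0],"turn": [0,0,0],"claw": 0},{"dp": [0,0,0],"turn": [0,0,0],"claw": 0},{"dp": [0,0,0],"turn": [0,0,0],"claw": 0}]'

```text
t: 9.98
tcp_pos: [0.4389, 0.1466, 0.0997]
tcp_rot: [[0.047, -0.0, -0.999], [0.999, -0.0, 0.047], [-0.0, -1.0, 0.0]]
ft_force: [-0.3, -0.0, -1.3]
gripper_width: 0.0248
```

>>> arm_command --increments '[{"dp": [0,0.1,0],"turn": [0,0,0],"claw": 0},{"dp": [0,0,0],"turn": [0,0,0],"claw": 0},{"dp": [0,0,0],"turn": [0,0,0],"claw": 0}]'

```text
t: 10.23
tcp_pos: [0.4389, 0.1467, 0.0987]
tcp_rot: [[0.047, -0.0, -0.999], [0.999, -0.0, 0.047], [-0.0, -1.0, 0.0]]
ft_force: [0.3, -0.6, -2.1]
gripper_width: 0.0251
```

>>> arm_command --increments '[{"dp": [0,0.05,0],"turn": [0,0,0],"claw": 0},{"dp": [0,0,0],"turn": [0,0,0],"claw": 0},{"dp": [0,0,0],"turn": [0,0,0],"claw": 0}]'

```text
t: 10.48
tcp_pos: [0.4393, 0.1467, 0.0986]
tcp_rot: [[0.047, 0.001, -0.999], [0.999, -0.0, 0.047], [0.0, -1.0, -0.001]]
ft_force: [-1.5, -0.5, 2.3]
gripper_width: 0.0252
```

>>> arm_command --increments '[{"dp": [0,0.05,0],"turn": [0,0,0],"claw": 0},{"dp": [0,0,0],"turn": [0,0,0],"claw": 0},{"dp": [0,0,0],"turn": [0,0,0],"claw": 0}]'

```text
t: 10.73
tcp_pos: [0.4396, 0.1467, 0.0987]
tcp_rot: [[0.047, 0.001, -0.999], [0.999, 0.0, 0.047], [0.0, -1.0, -0.001]]
ft_force: [-1.4, -1.8, 5.3]
gripper_width: 0.0253
```

>>> arm_command --increments '[{"dp": [0,-0.05,0],"turn": [0,0,0],"claw": 0},{"dp": [0,0,0],"turn": [0,0,0],"claw": 2.7},{"dp": [0,0,0],"turn": [0,0,0],"claw": 2.9},{"dp": [0,0,0],"turn": [0,0,0],"claw": 3.2},{"dp": [0,0,0],"turn": [0,0,0],"claw": 4},{"dp": [0,0,0],"turn": [0,0,0],"claw": 5},{"dp": [0,0,0],"turn": [0,0,0],"claw": 6},{"dp": [0,0,0],"turn": [0,0,0],"claw": 6},{"dp": [0,-0.3,0],"turn": [0,0,0],"claw": 6},{"dp": [0,-1,0],"turn": [0,0,0],"claw": 6},{"dp": [0,-2,0],"turn": [0,0,0],"claw": 6},{"dp": [0,-2.5,0],"turn": [0,0,0],"claw": 6},{"dp": [0,-2.5,0],"turn": [0,0,0],"claw": 6},{"dp": [0,-2.5,0],"turn": [0,0,0],"claw": 6},{"dp": [0,-1,0],"turn": [0,0,0],"claw": 6},{"dp": [0,0,0],"turn": [0,0,0],"claw": 6}]'

```text
t: 12.07
tcp_pos: [0.4412, 0.1473, 0.22]
tcp_rot: [[0.047, 0.007, -0.999], [0.999, 0.002, 0.047], [0.002, -1.0, -0.007]]
ft_force: [-0.2, -1.1, -0.2]
gripper_width: 0.0601
```

```bash
python3 - <<'E'
from h import *
from rig import r
go(.591,-.134,.215,87.3)
d=r.snapshot('top');np.savez('t5.npz',**d);cv2.imwrite('pics/t5.png',d['image'][:,:,::-1])
print(proj(d,(.4394,.1463,.126)))
E
```

```text
t 12.07 tcp [0.4412 0.1473 0.22  ] yaw 87.32 down [ 0.0069  0.0019 -1.    ] w 0.0601 F [-0.2 -1.1 -0.2] j [ 15.  -7. 119.  -0.  68. -72.]
dp cm [-27.4    0.55 -16.28] turn_y rad 0.0003
[[171.22813536 280.84845241]]
```

View pics/t5.png

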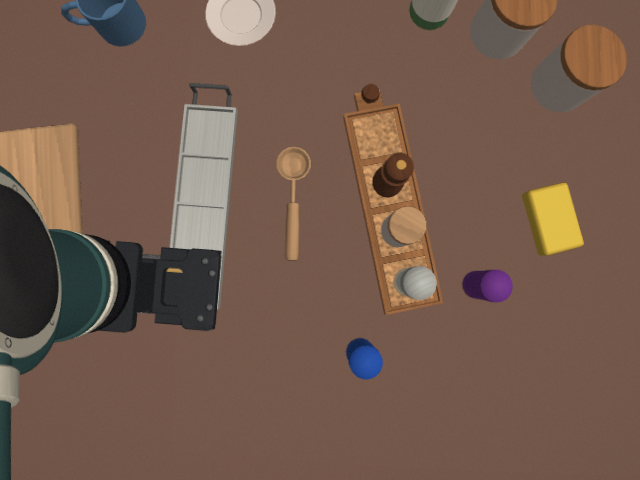

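>>> arm_command --increments '[{"dp": [-1,-0.5,-0.7],"turn": [0,0,0],"claw": 6},{"dp": [-2.2,-0.5,-1.3],"turn": [0,0,0],"claw": 6},{"dp": [-2.2,0,-1.3],"turn": [0,0,0],"claw": 6},{"dp": [-2.2,0,-1.3],"turn": [0,0,0],"claw": 6},{"dp": [-2.2,0,-1.3],"turn": [0,0,0],"claw": 6},{"dp": [-2.2,0,-1.3],"turn": [0,0,0],"claw": 6},{"dp": [-2.2,0,-1.3],"turn": [0,0,0],"claw": 6},{"dp": [-2.2,0,-1.3],"turn": [0,0,0],"claw": 6},{"dp": [-2.2,0,-1.3],"turn": [0,0,0],"claw": 6},{"dp": [-2.2,0,-1.3],"turn": [0,0,0],"claw": 6},{"dp": [-2.2,0,-1.3],"turn": [0,0,0],"claw": 6},{"dp": [-2.2,0,-1.3],"turn": [0,0,0],"claw": 6},{"dp": [-2.2,0,-1.3],"turn": [0,0,0],"claw": 6},{"dp": [0,0,0],"turn": [0,-0.066,0],"claw": 6},{"dp": [0,0,0],"turn": [0,-0.066,0],"claw": 6},{"dp": [0,0,0],"turn": [0,-0.066,0],"claw": 6},{"dp": [0,0,0],"turn": [0,-0.065,0],"claw": 6},{"dp": [0,0,0],"turn": [0,0,0],"claw": 6},{"dp": [0,0,0],"turn": [0,0,0],"claw": 6},{"dp": [0,0,0],"turn": [0,0,0],"claw": 6}]'

```text
t: 13.78
tcp_pos: [0.5883, -0.1344, 0.2248]
tcp_rot: [[-0.213, -0.002, -0.977], [0.977, 0.001, -0.213], [0.001, -1.0, 0.002]]
ft_force: [0.6, -0.6, -0.5]
gripper_width: 0.0603
```

```bash
python3 - <<'E'
from h import *
from rig import r
go(.591,-.134,.103,102.4)
d=r.snapshot('scene');cv2.imwrite('pics/s6.png',d['image'][:,:,::-1])
print(proj(d,[(.4394,.1463,.126),(.4394,.1463,.006)]))
d=r.snapshot('wrist');cv2.imwrite('pics/w6.png',d['image'][:,:,::-1])
print(proj(d,(.591,-.134,.134)))
E
```

```text
t 13.78 tcp [ 0.5883 -0.1344  0.2248] yaw 102.3 down [-2.2e-03  6.0e-04 -1.0e+00] w 0.0603 F [ 0.6 -0.6 -0.5] j [ -15.    8.  102.   -0.   69. -118.]
dp cm [-0.03 12.17 -0.3 ] turn_y rad -0.0018
[[432.1570846  236.21150803]
 [421.83899007 286.20616387]]
[[319.21252    253.76060342]]
```

View pics/s6.png

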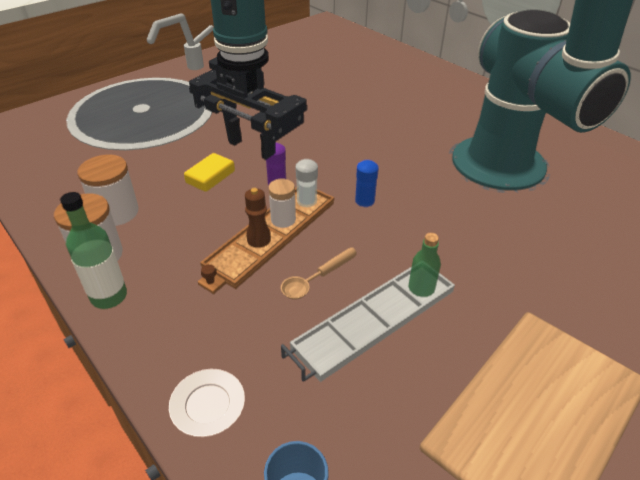

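View pics/w6.png

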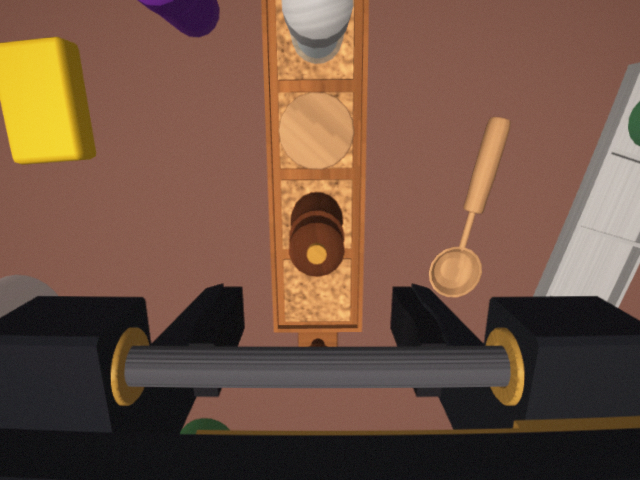

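>>> arm_command --increments '[{"dp": [0,1,-0.2],"turn": [0,0,0],"claw": 6},{"dp": [0,2,0],"turn": [0,0,0],"claw": 6},{"dp": [0,2,0],"turn": [0,0,0],"claw": 6},{"dp": [0,2,0],"turn": [0,0,0],"claw": 6},{"dp": [0,2,0],"turn": [0,0,0],"claw": 6},{"dp": [0,1.5,0],"turn": [0,0,0],"claw": 6},{"dp": [0,1,0],"turn": [0,0,0],"claw": 6},{"dp": [0,0.5,0],"turn": [0,0,0],"claw": 6},{"dp": [0,0.2,0],"turn": [0,0,0],"claw": 6},{"dp": [0,0,0],"turn": [0,0,0],"claw": 6},{"dp": [0,0,0],"turn": [0,0,0],"claw": 6},{"dp": [0,0,0],"turn": [0,0,0],"claw": 6},{"dp": [0,0,0],"turn": [0,0,0],"claw": 6},{"dp": [0,0,0],"turn": [0,0,0],"claw": 6}]'

```text
t: 15.05
tcp_pos: [0.5915, -0.1344, 0.1051]
tcp_rot: [[-0.214, 0.001, -0.977], [0.977, -0.0, -0.214], [-0.001, -1.0, -0.001]]
ft_force: [0.4, -0.7, -0.0]
gripper_width: 0.0602
```

```bash
python3 - <<'E'
from h import *
go(.591,-.134,.103,102.4)
E
```

```text
t 15.05 tcp [ 0.5915 -0.1344  0.1051] yaw 102.38 down [ 1.5e-03 -4.0e-04 -1.0e+00] w 0.0602 F [ 0.4 -0.7 -0. ] j [ -15.   15.  108.   -0.   57. -118.]
dp cm [0.05 0.21 0.04] turn_y rad -0.0003
```

>>> arm_command --increments '[{"dp": [0,0.2,0],"turn": [0,0,0],"claw": 4.5},{"dp": [0,0,0],"turn": [0,0,0],"claw": 4.2},{"dp": [0,0,0],"turn": [0,0,0],"claw": 4},{"dp": [0,0,0],"turn": [0,0,0],"claw": 3.8},{"dp": [0,0,0],"turn": [0,0,0],"claw": 3.6},{"dp": [0,0,0],"turn": [0,0,0],"claw": 3.4},{"dp": [0,0,0],"turn": [0,0,0],"claw": 3},{"dp": [0,0,0],"turn": [0,0,0],"claw": 1},{"dp": [0,0,0],"turn": [0,0,0],"claw": 0},{"dp": [0,0,0],"turn": [0,0,0],"claw": 0},{"dp": [0,0,0],"turn": [0,0,0],"claw": 0}]'

```text
t: 15.97
tcp_pos: [0.5909, -0.1343, 0.1022]
tcp_rot: [[-0.215, -0.0, -0.977], [0.977, -0.0, -0.215], [-0.0, -1.0, 0.0]]
ft_force: [0.2, 0.6, -0.2]
gripper_width: 0.0346
```

```bash
python3 - <<'E'
from h import *
gy(.5134,.1428,.24,87.3)
E
```

```text
t 15.97 tcp [ 0.5909 -0.1343  0.1022] yaw 102.39 down [-1.e-04 -0.e+00 -1.e+00] w 0.0346 F [ 0.2  0.6 -0.2] j [ -15.   15.  108.   -0.   57. -118.]
dp cm [ 28.72 -13.79   1.62] turn_y rad 0.2634
dp after turn [ 27.31 -13.78   9.04]
```

>>> arm_command --increments '[{"dp": [0,-0.3,0],"turn": [0,0,0],"claw": 0},{"dp": [0,-0.7,0],"turn": [0,0,0],"claw": 0},{"dp": [0,-1.5,0],"turn": [0,0,0],"claw": 0},{"dp": [0,-2,0],"turn": [0,0,0],"claw": 0},{"dp": [0,-2.5,0],"turn": [0,0,0],"claw": 0},{"dp": [0,-2.5,0],"turn": [0,0,0],"claw": 0},{"dp": [0,-2,0],"turn": [0,0.05,0],"claw": 0},{"dp": [0,-1.5,0],"turn": [0,0.081,0],"claw": 0},{"dp": [0,-1,0],"turn": [0,0.081,0],"claw": 0},{"dp": [0,0,0],"turn": [0,0.051,0],"claw": 0},{"dp": [0,0,0],"turn": [0,0,0],"claw": 0},{"dp": [0,0,0],"turn": [0,0,0],"claw": 0}]'

```text
t: 16.97
tcp_pos: [0.5907, -0.1341, 0.2425]
tcp_rot: [[0.045, 0.0, -0.999], [0.999, 0.0, 0.045], [0.0, -1.0, -0.0]]
ft_force: [-0.3, -0.3, -2.0]
gripper_width: 0.0351
```

>>> arm_command --increments '[{"dp": [1,0,0.35],"turn": [0,0,0],"claw": 0},{"dp": [2.1,0,0.69],"turn": [0,0,0],"claw": 0},{"dp": [2.1,0,0.69],"turn": [0,0,0],"claw": 0},{"dp": [2.1,0,0.69],"turn": [0,0,0],"claw": 0},{"dp": [2.1,0,0.69],"turn": [0,0,0],"claw": 0},{"dp": [2.1,0,0.69],"turn": [0,0,0],"claw": 0},{"dp": [2.1,0,0.69],"turn": [0,0,0],"claw": 0},{"dp": [2.1,0,0.69],"turn": [0,0,0],"claw": 0},{"dp": [2.1,0,0.69],"turn": [0,0,0],"claw": 0},{"dp": [2.1,0,0.69],"turn": [0,0,0],"claw": 0},{"dp": [2.1,0,0.69],"turn": [0,0,0],"claw": 0},{"dp": [2.1,0,0.69],"turn": [0,0,0],"claw": 0},{"dp": [2.1,0,0.69],"turn": [0,0,0],"claw": 0},{"dp": [1.1,0,0.35],"turn": [0,0,0],"claw": 0},{"dp": [0,0,0],"turn": [0,0,0],"claw": 0},{"dp": [0,0,0],"turn": [0,0,0],"claw": 0},{"dp": [0,0,0],"turn": [0,0,0],"claw": 0}]'

```text
t: 18.38
tcp_pos: [0.514, 0.142, 0.242]
tcp_rot: [[0.046, -0.0, -0.999], [0.999, -0.001, 0.046], [-0.001, -1.0, 0.0]]
ft_force: [1.6, 0.6, -2.0]
gripper_width: 0.0347
```

```bash
python3 - <<'E'
from h import *
from rig import r
go(.5134,.1428,.0942,87.3)
d=r.snapshot('scene');cv2.imwrite('pics/s7.png',d['image'][:,:,::-1])
E
```

```text
t 18.38 tcp [0.514 0.142 0.242] yaw 87.34 down [-2.e-04 -8.e-04 -1.e+00] w 0.0347 F [ 1.6  0.6 -2. ] j [ 13.  -0. 109.  -0.  71. -75.]
dp cm [ 0.09 14.78  0.06] turn_y rad 0.0006
```

View pics/s7.png

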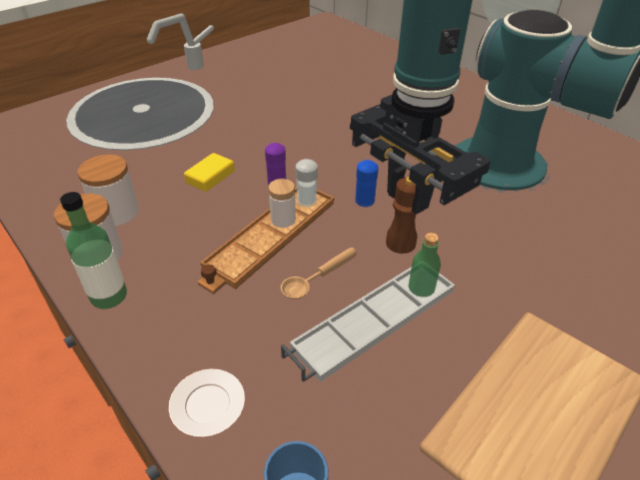

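>>> arm_command --increments '[{"dp": [0.1,0.7,0],"turn": [0,0,0],"claw": 0},{"dp": [0,1.5,0],"turn": [0,0,0],"claw": 0},{"dp": [0,2,0],"turn": [0,0,0],"claw": 0},{"dp": [0,2,0],"turn": [0,0,0],"claw": 0},{"dp": [0,2,0],"turn": [0,0,0],"claw": 0},{"dp": [0,2,0],"turn": [0,0,0],"claw": 0},{"dp": [0,1.5,0],"turn": [0,0,0],"claw": 0},{"dp": [0,1,0],"turn": [0,0,0],"claw": 0},{"dp": [0,0.6,0],"turn": [0,0,0],"claw": 0},{"dp": [0,0.4,0],"turn": [0,0,0],"claw": 0},{"dp": [0,0.2,0],"turn": [0,0,0],"claw": 0},{"dp": [0,0.2,0],"turn": [0,0,0],"claw": 0},{"dp": [0,0.2,0],"turn": [0,0,0],"claw": 0},{"dp": [0,0.1,0],"turn": [0,0,0],"claw": 0},{"dp": [0,0.1,0],"turn": [0,0,0],"claw": 0},{"dp": [0,0,0],"turn": [0,0,0],"claw": 0},{"dp": [0,0,0],"turn": [0,0,0],"claw": 0},{"dp": [0,0,0],"turn": [0,0,0],"claw": 0}]'

```text
t: 19.93
tcp_pos: [0.5141, 0.1437, 0.0974]
tcp_rot: [[0.047, 0.0, -0.999], [0.999, 0.0, 0.047], [0.0, -1.0, -0.0]]
ft_force: [0.5, 0.0, -1.0]
gripper_width: 0.0348
```

>>> arm_command --increments '[{"dp": [0,0.1,0],"turn": [0,0,0],"claw": 0},{"dp": [0,0,0],"turn": [0,0,0],"claw": 0},{"dp": [0,0,0],"turn": [0,0,0],"claw": 0}]'

```text
t: 20.18
tcp_pos: [0.514, 0.1437, 0.0961]
tcp_rot: [[0.047, -0.0, -0.999], [0.999, -0.0, 0.047], [-0.0, -1.0, 0.0]]
ft_force: [-1.0, 0.4, -1.8]
gripper_width: 0.035
```

>>> arm_command --increments '[{"dp": [0,0.05,0],"turn": [0,0,0],"claw": 0},{"dp": [0,0,0],"turn": [0,0,0],"claw": 0},{"dp": [0,0,0],"turn": [0,0,0],"claw": 0}]'

```text
t: 20.43
tcp_pos: [0.514, 0.1437, 0.0957]
tcp_rot: [[0.047, -0.0, -0.999], [0.999, -0.0, 0.047], [-0.0, -1.0, 0.0]]
ft_force: [-0.0, -0.3, -1.2]
gripper_width: 0.0351
```

>>> arm_command --increments '[{"dp": [0,0.1,0],"turn": [0,0,0],"claw": 0},{"dp": [0,0,0],"turn": [0,0,0],"claw": 0},{"dp": [0,0,0],"turn": [0,0,0],"claw": 0}]'

```text
t: 20.68
tcp_pos: [0.5139, 0.1437, 0.0946]
tcp_rot: [[0.047, -0.0, -0.999], [0.999, -0.0, 0.047], [-0.0, -1.0, 0.0]]
ft_force: [0.2, -0.1, -1.5]
gripper_width: 0.0347
```

>>> arm_command --increments '[{"dp": [0,0.08,0],"turn": [0,0,0],"claw": 0},{"dp": [0,0,0],"turn": [0,0,0],"claw": 0},{"dp": [0,0,0],"turn": [0,0,0],"claw": 0}]'

```text
t: 20.93
tcp_pos: [0.5142, 0.1437, 0.0942]
tcp_rot: [[0.047, 0.0, -0.999], [0.999, 0.0, 0.047], [0.0, -1.0, -0.0]]
ft_force: [-0.6, 0.3, 1.0]
gripper_width: 0.0347
```

>>> arm_command --increments '[{"dp": [0,0.05,0],"turn": [0,0,0],"claw": 0},{"dp": [0,0,0],"turn": [0,0,0],"claw": 0},{"dp": [0,0,0],"turn": [0,0,0],"claw": 0}]'

```text
t: 21.18
tcp_pos: [0.5145, 0.1437, 0.0941]
tcp_rot: [[0.047, 0.001, -0.999], [0.999, 0.0, 0.047], [0.0, -1.0, -0.001]]
ft_force: [-0.7, -0.6, 5.3]
gripper_width: 0.0353
```

>>> arm_command --increments '[{"dp": [0,-0.05,0],"turn": [0,0,0],"claw": 0},{"dp": [0,0,0],"turn": [0,0,0],"claw": 3.7},{"dp": [0,0,0],"turn": [0,0,0],"claw": 3.9},{"dp": [0,0,0],"turn": [0,0,0],"claw": 4.2},{"dp": [0,0,0],"turn": [0,0,0],"claw": 5},{"dp": [0,0,0],"turn": [0,0,0],"claw": 6},{"dp": [0,0,0],"turn": [0,0,0],"claw": 6},{"dp": [0,0,0],"turn": [0,0,0],"claw": 6},{"dp": [0,-0.3,0],"turn": [0,0,0],"claw": 6},{"dp": [0,-1,0],"turn": [0,0,0],"claw": 6},{"dp": [0,-2,0],"turn": [0,0,0],"claw": 6},{"dp": [0,-2.5,0],"turn": [0,0,0],"claw": 6},{"dp": [0,-2.5,0],"turn": [0,0,0],"claw": 6},{"dp": [0,-2.5,0],"turn": [0,0,0],"claw": 6},{"dp": [0,-1,0],"turn": [0,0,0],"claw": 6},{"dp": [0,0,0],"turn": [0,0,0],"claw": 7},{"dp": [0,0,0],"turn": [0,0,0],"claw": 7}]'

```text
t: 22.6
tcp_pos: [0.5143, 0.1437, 0.2124]
tcp_rot: [[0.047, 0.001, -0.999], [0.999, 0.0, 0.047], [0.0, -1.0, -0.001]]
ft_force: [-1.2, 0.3, 0.1]
gripper_width: 0.0694
```

```bash
python3 - <<'E'
from h import *
go(.519,-.1495,.22,87.3)
E
```

```text
t 22.6 tcp [0.5143 0.1437 0.2124] yaw 87.32 down [ 1.4e-03  3.0e-04 -1.0e+00] w 0.0694 F [-1.2  0.3  0.1] j [ 13.   1. 111.  -0.  67. -74.]
dp cm [-29.27  -0.77  -1.84] turn_y rad 0.0003
```

>>> arm_command --increments '[{"dp": [-1,-0.3,0],"turn": [0,0,0],"claw": 7.5},{"dp": [-2.1,-0.3,-0.14],"turn": [0,0,0],"claw": 7.5},{"dp": [-2.1,0,-0.14],"turn": [0,0,0],"claw": 7.5},{"dp": [-2.1,0,-0.14],"turn": [0,0,0],"claw": 7.5},{"dp": [-2.1,0,-0.14],"turn": [0,0,0],"claw": 7.5},{"dp": [-2.1,0,-0.14],"turn": [0,0,0],"claw": 7.5},{"dp": [-2.1,0,-0.14],"turn": [0,0,0],"claw": 7.5},{"dp": [-2.1,0,-0.14],"turn": [0,0,0],"claw": 7.5},{"dp": [-2.1,0,-0.14],"turn": [0,0,0],"claw": 7.5},{"dp": [-2.1,0,-0.14],"turn": [0,0,0],"claw": 7.5},{"dp": [-2.1,0,-0.14],"turn": [0,0,0],"claw": 7.5},{"dp": [-2.1,0,-0.14],"turn": [0,0,0],"claw": 7.5},{"dp": [-2.1,0,-0.14],"turn": [0,0,0],"claw": 7.5},{"dp": [-2.1,0,-0.14],"turn": [0,0,0],"claw": 7.5},{"dp": [-1,0,0],"turn": [0,0,0],"claw": 7.5},{"dp": [0,0,0],"turn": [0,-0.066,0],"claw": 7.5},{"dp": [0,0,0],"turn": [0,-0.066,0],"claw": 7.5},{"dp": [0,0,0],"turn": [0,-0.066,0],"claw": 7.5},{"dp": [0,0,0],"turn": [0,-0.065,0],"claw": 7.5},{"dp": [0,0,0],"turn": [0,0,0],"claw": 7.5}]'

```text
t: 24.27
tcp_pos: [0.5174, -0.1497, 0.2164]
tcp_rot: [[-0.216, -0.003, -0.976], [0.976, 0.001, -0.216], [0.002, -1.0, 0.003]]
ft_force: [-0.7, 0.5, 0.3]
gripper_width: 0.0751
```

>>> arm_command --increments '[{"dp": [0,0,0],"turn": [0,0,0],"claw": 7.5},{"dp": [0,0,0],"turn": [0,0,0],"claw": 7.5}]'

```text
t: 24.43
tcp_pos: [0.518, -0.1497, 0.2171]
tcp_rot: [[-0.213, -0.001, -0.977], [0.977, 0.001, -0.213], [0.001, -1.0, 0.001]]
ft_force: [0.5, 0.3, -0.1]
gripper_width: 0.0749
```

```bash
python3 - <<'E'
from h import *
from rig import r
go(.519,-.1495,.081,102.4)
d=r.snapshot('scene');cv2.imwrite('pics/s8.png',d['image'][:,:,::-1])
d=r.snapshot('wrist');cv2.imwrite('pics/w8.png',d['image'][:,:,::-1])
print(proj(d,(.519,-.1495,.098)))
E
```

```text
t 24.43 tcp [ 0.518  -0.1497  0.2171] yaw 102.3 down [-1.4e-03  5.0e-04 -1.0e+00] w 0.0749 F [ 0.5  0.3 -0.1] j [ -19.    2.  110.    0.   68. -121.]
dp cm [-0.02 13.61 -0.12] turn_y rad -0.0017
[[319.15854292 239.57962525]]
```

View pics/s8.png

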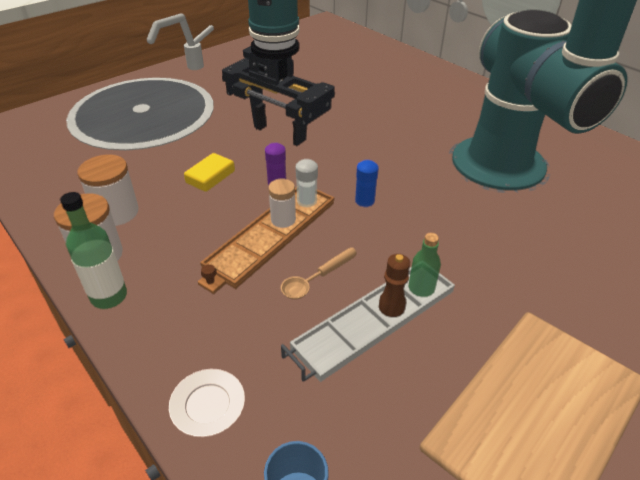

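View pics/w8.png

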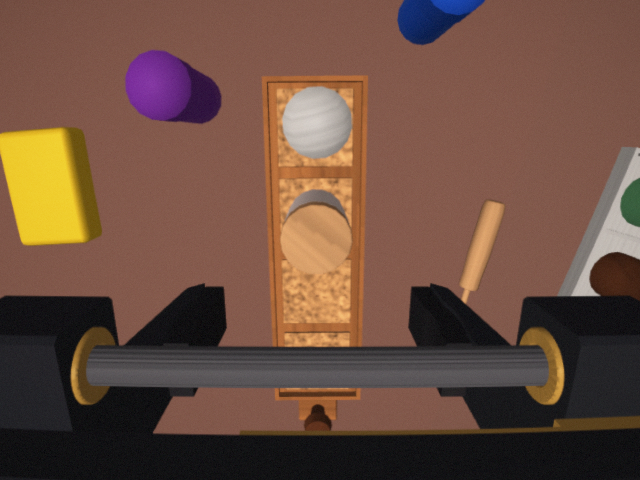

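>>> arm_command --increments '[{"dp": [0,1,0],"turn": [0,0,0],"claw": 7.5},{"dp": [0,2,0],"turn": [0,0,0],"claw": 7.5},{"dp": [0,2,0],"turn": [0,0,0],"claw": 7.5},{"dp": [0,2,0],"turn": [0,0,0],"claw": 7.5},{"dp": [0,2,0],"turn": [0,0,0],"claw": 7.5},{"dp": [0,2,0],"turn": [0,0,0],"claw": 7.5},{"dp": [0,1.2,0],"turn": [0,0,0],"claw": 7.5},{"dp": [0,0.8,0],"turn": [0,0,0],"claw": 7.5},{"dp": [0,0.4,0],"turn": [0,0,0],"claw": 7.5},{"dp": [0,0.2,0],"turn": [0,0,0],"claw": 7.5},{"dp": [0,0,0],"turn": [0,0,0],"claw": 7.5},{"dp": [0,0,0],"turn": [0,0,0],"claw": 7.5},{"dp": [0,0,0],"turn": [0,0,0],"claw": 7.5},{"dp": [0,0,0],"turn": [0,0,0],"claw": 7.5},{"dp": [0,0,0],"turn": [0,0,0],"claw": 7.5}]'

```text
t: 25.78
tcp_pos: [0.519, -0.15, 0.0827]
tcp_rot: [[-0.215, 0.001, -0.977], [0.977, -0.0, -0.215], [-0.001, -1.0, -0.001]]
ft_force: [-0.2, 0.4, 0.2]
gripper_width: 0.075
```

```bash
python3 - <<'E'
from h import *
go(.519,-.1495,.081,102.4)
E
```

```text
t 25.78 tcp [ 0.519  -0.15    0.0827] yaw 102.39 down [ 1.3e-03 -4.0e-04 -1.0e+00] w 0.075 F [-0.2  0.4  0.2] j [ -19.   10.  117.    0.   53. -121.]
dp cm [ 0.05  0.17 -0.01] turn_y rad -0.0002
```

>>> arm_command --increments '[{"dp": [0,0.1,0],"turn": [0,0,0],"claw": 6.2},{"dp": [0,0,0],"turn": [0,0,0],"claw": 5.8},{"dp": [0,0,0],"turn": [0,0,0],"claw": 5.5},{"dp": [0,0,0],"turn": [0,0,0],"claw": 5.3},{"dp": [0,0,0],"turn": [0,0,0],"claw": 5.1},{"dp": [0,0,0],"turn": [0,0,0],"claw": 4.9},{"dp": [0,0,0],"turn": [0,0,0],"claw": 4.5},{"dp": [0,0,0],"turn": [0,0,0],"claw": 2},{"dp": [0,0,0],"turn": [0,0,0],"claw": 0},{"dp": [0,0,0],"turn": [0,0,0],"claw": 0},{"dp": [0,0,0],"turn": [0,0,0],"claw": 0}]'

```text
t: 26.7
tcp_pos: [0.5185, -0.15, 0.0809]
tcp_rot: [[-0.215, 0.0, -0.977], [0.977, -0.0, -0.215], [-0.0, -1.0, -0.0]]
ft_force: [0.1, -1.4, -0.7]
gripper_width: 0.0494
```

```bash
python3 - <<'E'
from h import *
gy(.5873,.1393,.24,87.3)
E
```

```text
t 26.7 tcp [ 0.5185 -0.15    0.0809] yaw 102.39 down [ 1.e-04 -2.e-04 -1.e+00] w 0.0494 F [ 0.1 -1.4 -0.7] j [ -19.   10.  117.   -0.   53. -121.]
dp cm [ 26.78 -15.91 -12.92] turn_y rad 0.2634
dp after turn [ 29.22 -15.91  -5.51]
```

>>> arm_command --increments '[{"dp": [0,-0.3,0],"turn": [0,0,0],"claw": 0},{"dp": [0,-0.7,0],"turn": [0,0,0],"claw": 0},{"dp": [0,-1.5,0],"turn": [0,0,0],"claw": 0},{"dp": [0,-2,0],"turn": [0,0,0],"claw": 0},{"dp": [0,-2.5,0],"turn": [0,0,0],"claw": 0},{"dp": [0,-2.5,0],"turn": [0,0,0],"claw": 0},{"dp": [0,-2,0],"turn": [0,0.05,0],"claw": 0},{"dp": [0,-1.5,0],"turn": [0,0.081,0],"claw": 0},{"dp": [0,-1,0],"turn": [0,0.081,0],"claw": 0},{"dp": [0,0,0],"turn": [0,0.051,0],"claw": 0},{"dp": [0,0,0],"turn": [0,0,0],"claw": 0},{"dp": [0,0,0],"turn": [0,0,0],"claw": 0}]'

```text
t: 27.7
tcp_pos: [0.5181, -0.1496, 0.221]
tcp_rot: [[0.045, -0.0, -0.999], [0.999, 0.0, 0.045], [0.0, -1.0, 0.0]]
ft_force: [-0.3, -0.2, -1.6]
gripper_width: 0.0492
```

>>> arm_command --increments '[{"dp": [1,0,0],"turn": [0,0,0],"claw": 0},{"dp": [2.1,0,-0.42],"turn": [0,0,0],"claw": 0},{"dp": [2.1,0,-0.42],"turn": [0,0,0],"claw": 0},{"dp": [2.1,0,-0.42],"turn": [0,0,0],"claw": 0},{"dp": [2.1,0,-0.42],"turn": [0,0,0],"claw": 0},{"dp": [2.1,0,-0.42],"turn": [0,0,0],"claw": 0},{"dp": [2.1,0,-0.42],"turn": [0,0,0],"claw": 0},{"dp": [2.1,0,-0.42],"turn": [0,0,0],"claw": 0},{"dp": [2.1,0,-0.42],"turn": [0,0,0],"claw": 0},{"dp": [2.1,0,-0.42],"turn": [0,0,0],"claw": 0},{"dp": [2.1,0,-0.42],"turn": [0,0,0],"claw": 0},{"dp": [2.1,0,-0.42],"turn": [0,0,0],"claw": 0},{"dp": [2.1,0,-0.42],"turn": [0,0,0],"claw": 0},{"dp": [2.1,0,-0.42],"turn": [0,0,0],"claw": 0},{"dp": [0.9,0,0],"turn": [0,0,0],"claw": 0},{"dp": [0,0,0],"turn": [0,0,0],"claw": 0},{"dp": [0,0,0],"turn": [0,0,0],"claw": 0},{"dp": [0,0,0],"turn": [0,0,0],"claw": 0}]'

```text
t: 29.2
tcp_pos: [0.5861, 0.1385, 0.2205]
tcp_rot: [[0.047, -0.001, -0.999], [0.999, -0.001, 0.047], [-0.001, -1.0, 0.001]]
ft_force: [0.1, -0.0, -2.2]
gripper_width: 0.0496
```

```bash
python3 - <<'E'
from h import *
from rig import r
go(.5873,.1393,.0729,87.3)
d=r.snapshot('scene');cv2.imwrite('pics/s9.png',d['image'][:,:,::-1])
E
```

```text
t 29.2 tcp [0.5861 0.1385 0.2205] yaw 87.33 down [-1.1e-03 -8.0e-04 -1.0e+00] w 0.0496 F [ 0.1 -0.  -2.2] j [ 11.   8. 103.  -0.  69. -76.]
dp cm [ 0.1  14.76 -0.13] turn_y rad 0.0005
```

View pics/s9.png

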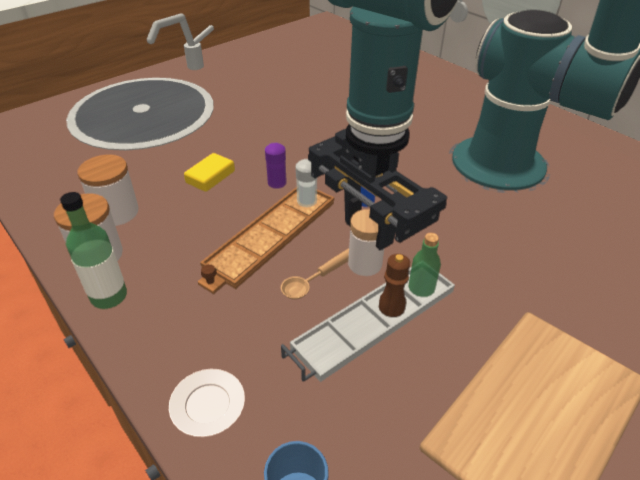

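>>> arm_command --increments '[{"dp": [0.1,0.7,-0.1],"turn": [0,0,0],"claw": 0},{"dp": [0,1.5,0],"turn": [0,0,0],"claw": 0},{"dp": [0,2,0],"turn": [0,0,0],"claw": 0},{"dp": [0,2,0],"turn": [0,0,0],"claw": 0},{"dp": [0,2,0],"turn": [0,0,0],"claw": 0},{"dp": [0,2,0],"turn": [0,0,0],"claw": 0},{"dp": [0,1.5,0],"turn": [0,0,0],"claw": 0},{"dp": [0,1,0],"turn": [0,0,0],"claw": 0},{"dp": [0,0.6,0],"turn": [0,0,0],"claw": 0},{"dp": [0,0.4,0],"turn": [0,0,0],"claw": 0},{"dp": [0,0.2,0],"turn": [0,0,0],"claw": 0},{"dp": [0,0.2,0],"turn": [0,0,0],"claw": 0},{"dp": [0,0.2,0],"turn": [0,0,0],"claw": 0},{"dp": [0,0.1,0],"turn": [0,0,0],"claw": 0},{"dp": [0,0.1,0],"turn": [0,0,0],"claw": 0},{"dp": [0,0,0],"turn": [0,0,0],"claw": 0},{"dp": [0,0,0],"turn": [0,0,0],"claw": 0},{"dp": [0,0,0],"turn": [0,0,0],"claw": 0}]'

```text
t: 30.75
tcp_pos: [0.5879, 0.1403, 0.0761]
tcp_rot: [[0.047, 0.0, -0.999], [0.999, 0.0, 0.047], [0.0, -1.0, -0.0]]
ft_force: [0.5, 1.0, -2.3]
gripper_width: 0.0496
```

>>> arm_command --increments '[{"dp": [0,0.1,0],"turn": [0,0,0],"claw": 0},{"dp": [0,0,0],"turn": [0,0,0],"claw": 0},{"dp": [0,0,0],"turn": [0,0,0],"claw": 0}]'

```text
t: 31.0
tcp_pos: [0.5877, 0.1402, 0.0748]
tcp_rot: [[0.047, -0.0, -0.999], [0.999, -0.0, 0.047], [-0.0, -1.0, 0.0]]
ft_force: [0.6, -0.2, -2.2]
gripper_width: 0.0494
```

>>> arm_command --increments '[{"dp": [0,0.1,0],"turn": [0,0,0],"claw": 0},{"dp": [0,0,0],"turn": [0,0,0],"claw": 0},{"dp": [0,0,0],"turn": [0,0,0],"claw": 0}]'

```text
t: 31.25
tcp_pos: [0.5877, 0.1402, 0.0738]
tcp_rot: [[0.047, -0.0, -0.999], [0.999, -0.0, 0.047], [-0.0, -1.0, 0.0]]
ft_force: [0.5, 0.8, -2.8]
gripper_width: 0.0492
```

>>> arm_command --increments '[{"dp": [0,0.08,0],"turn": [0,0,0],"claw": 0},{"dp": [0,0,0],"turn": [0,0,0],"claw": 0},{"dp": [0,0,0],"turn": [0,0,0],"claw": 0}]'

```text
t: 31.5
tcp_pos: [0.5877, 0.1402, 0.073]
tcp_rot: [[0.047, -0.0, -0.999], [0.999, -0.0, 0.047], [-0.0, -1.0, 0.0]]
ft_force: [-0.6, -0.5, -3.3]
gripper_width: 0.0492
```

>>> arm_command --increments '[{"dp": [0,0.05,0],"turn": [0,0,0],"claw": 0},{"dp": [0,0,0],"turn": [0,0,0],"claw": 0},{"dp": [0,0,0],"turn": [0,0,0],"claw": 0}]'

```text
t: 31.75
tcp_pos: [0.5879, 0.1402, 0.0729]
tcp_rot: [[0.047, 0.0, -0.999], [0.999, -0.0, 0.047], [0.0, -1.0, -0.0]]
ft_force: [-0.8, -0.8, 0.8]
gripper_width: 0.0491
```

>>> arm_command --increments '[{"dp": [0,0.04,0],"turn": [0,0,0],"claw": 0},{"dp": [0,0,0],"turn": [0,0,0],"claw": 0},{"dp": [0,0,0],"turn": [0,0,0],"claw": 0}]'

```text
t: 32.0
tcp_pos: [0.588, 0.1402, 0.0729]
tcp_rot: [[0.047, 0.001, -0.999], [0.999, -0.0, 0.047], [0.0, -1.0, -0.001]]
ft_force: [-1.1, -1.4, 5.2]
gripper_width: 0.0492
```

>>> arm_command --increments '[{"dp": [0,-0.04,0],"turn": [0,0,0],"claw": 0},{"dp": [0,0,0],"turn": [0,0,0],"claw": 5.1},{"dp": [0,0,0],"turn": [0,0,0],"claw": 5.3},{"dp": [0,0,0],"turn": [0,0,0],"claw": 5.6},{"dp": [0,0,0],"turn": [0,0,0],"claw": 6.2},{"dp": [0,0,0],"turn": [0,0,0],"claw": 7},{"dp": [0,0,0],"turn": [0,0,0],"claw": 7.5},{"dp": [0,0,0],"turn": [0,0,0],"claw": 7.5},{"dp": [0,-0.3,0],"turn": [0,0,0],"claw": 7.5},{"dp": [0,-1,0],"turn": [0,0,0],"claw": 7.5},{"dp": [0,-2,0],"turn": [0,0,0],"claw": 7.5},{"dp": [0,-2.5,0],"turn": [0,0,0],"claw": 7.5},{"dp": [0,-2.5,0],"turn": [0,0,0],"claw": 7.5},{"dp": [0,-2.5,0],"turn": [0,0,0],"claw": 7.5},{"dp": [0,-2.2,0],"turn": [0,0,0],"claw": 7.5},{"dp": [0,-1,0],"turn": [0,0,0],"claw": 7.5},{"dp": [0,0,0],"turn": [0,0,0],"claw": 7.5},{"dp": [0,0,0],"turn": [0,0,0],"claw": 7.5}]'

```text
t: 33.5
tcp_pos: [0.5879, 0.1403, 0.2131]
tcp_rot: [[0.047, 0.001, -0.999], [0.999, 0.0, 0.047], [0.0, -1.0, -0.001]]
ft_force: [-1.0, 0.1, -0.5]
gripper_width: 0.0751
```

```bash
python3 - <<'E'
from h import *
go(.4447,-.166,.22,87.3)
E
```

```text
t 33.5 tcp [0.5879 0.1403 0.2131] yaw 87.32 down [ 1.3e-03  3.0e-04 -1.0e+00] w 0.0751 F [-1.   0.1 -0.5] j [ 11.   9. 103.   0.  68. -76.]
dp cm [-31.26  -0.72  12.87] turn_y rad 0.0003
```

>>> arm_command --increments '[{"dp": [-0.9,-0.3,0.35],"turn": [0,0,0],"claw": 6.8},{"dp": [-2.1,-0.3,0.87],"turn": [0,0,0],"claw": 6.8},{"dp": [-2.1,0,0.87],"turn": [0,0,0],"claw": 6.8},{"dp": [-2.1,0,0.87],"turn": [0,0,0],"claw": 6.8},{"dp": [-2.1,0,0.87],"turn": [0,0,0],"claw": 6.8},{"dp": [-2.1,0,0.87],"turn": [0,0,0],"claw": 6.8},{"dp": [-2.1,0,0.87],"turn": [0,0,0],"claw": 6.8},{"dp": [-2.1,0,0.87],"turn": [0,0,0],"claw": 6.8},{"dp": [-2.1,0,0.87],"turn": [0,0,0],"claw": 6.8},{"dp": [-2.1,0,0.87],"turn": [0,0,0],"claw": 6.8},{"dp": [-2.1,0,0.87],"turn": [0,0,0],"claw": 6.8},{"dp": [-2.1,0,0.87],"turn": [0,0,0],"claw": 6.8},{"dp": [-2.1,0,0.87],"turn": [0,0,0],"claw": 6.8},{"dp": [-2.1,0,0.87],"turn": [0,0,0],"claw": 6.8},{"dp": [-2.1,0,0.87],"turn": [0,0,0],"claw": 6.8},{"dp": [-0.9,0,0.35],"turn": [0,0,0],"claw": 6.8},{"dp": [0,0,0],"turn": [0,-0.066,0],"claw": 6.8},{"dp": [0,0,0],"turn": [0,-0.066,0],"claw": 6.8},{"dp": [0,0,0],"turn": [0,-0.066,0],"claw": 6.8},{"dp": [0,0,0],"turn": [0,-0.065,0],"claw": 6.8}]'

```text
t: 35.17
tcp_pos: [0.4435, -0.1651, 0.2171]
tcp_rot: [[-0.217, -0.002, -0.976], [0.976, 0.001, -0.217], [0.002, -1.0, 0.002]]
ft_force: [-0.2, 1.2, -0.2]
gripper_width: 0.0682
```

>>> arm_command --increments '[{"dp": [0,0,0],"turn": [0,0,0],"claw": 6.8},{"dp": [0,0,0],"turn": [0,0,0],"claw": 6.8},{"dp": [0,0,0],"turn": [0,0,0],"claw": 6.8},{"dp": [0,0,0],"turn": [0,0,0],"claw": 6.8}]'

```text
t: 35.5
tcp_pos: [0.4443, -0.1652, 0.2182]
tcp_rot: [[-0.214, -0.001, -0.977], [0.977, 0.0, -0.214], [0.0, -1.0, 0.001]]
ft_force: [-0.1, -1.9, 0.4]
gripper_width: 0.0682
```

```bash
python3 - <<'E'
from h import *
from rig import r
go(.4447,-.166,.081,102.4)
d=r.snapshot('scene');cv2.imwrite('pics/s10.png',d['image'][:,:,::-1])
d=r.snapshot('wrist');cv2.imwrite('pics/w10.png',d['image'][:,:,::-1])
print(proj(d,(.4447,-.166,.110)),proj(d,(.4447,-.166,.086)))
E
```

```text
t 35.5 tcp [ 0.4443 -0.1652  0.2182] yaw 102.33 down [-7.e-04  4.e-04 -1.e+00] w 0.0682 F [-0.1 -1.9  0.4] j [ -23.   -6.  118.    0.   68. -126.]
dp cm [-0.09 13.72 -0.03] turn_y rad -0.0012
[[318.07144642 242.60347436]] [[318.00580324 233.92117304]]
```

View pics/s10.png

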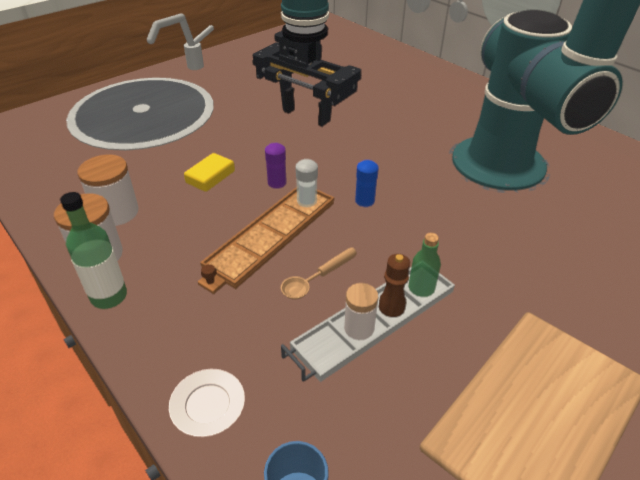

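View pics/w10.png

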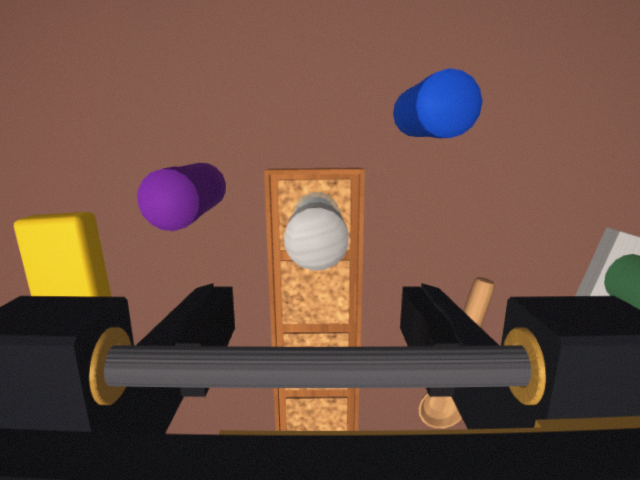

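>>> arm_command --increments '[{"dp": [0,1,0],"turn": [0,0,0],"claw": 6.8},{"dp": [0,2,0],"turn": [0,0,0],"claw": 6.8},{"dp": [0,2,0],"turn": [0,0,0],"claw": 6.8},{"dp": [0,2,0],"turn": [0,0,0],"claw": 6.8},{"dp": [0,2,0],"turn": [0,0,0],"claw": 6.8},{"dp": [0,2,0],"turn": [0,0,0],"claw": 6.8},{"dp": [0,1.2,0],"turn": [0,0,0],"claw": 6.8},{"dp": [0,0.8,0],"turn": [0,0,0],"claw": 6.8},{"dp": [0,0.4,0],"turn": [0,0,0],"claw": 6.8},{"dp": [0,0.3,0],"turn": [0,0,0],"claw": 6.8},{"dp": [0,0,0],"turn": [0,0,0],"claw": 6.8},{"dp": [0,0,0],"turn": [0,0,0],"claw": 6.8},{"dp": [0,0,0],"turn": [0,0,0],"claw": 6.8},{"dp": [0,0,0],"turn": [0,0,0],"claw": 6.8},{"dp": [0,0,0],"turn": [0,0,0],"claw": 6.8}]'

```text
t: 36.85
tcp_pos: [0.445, -0.1656, 0.0823]
tcp_rot: [[-0.215, 0.001, -0.977], [0.977, -0.001, -0.215], [-0.001, -1.0, -0.001]]
ft_force: [-0.3, -0.5, 0.2]
gripper_width: 0.068
```

```bash
python3 - <<'E'
from h import *
go(.4447,-.166,.081,102.4)
E
```

```text
t 36.85 tcp [ 0.445  -0.1656  0.0823] yaw 102.39 down [ 1.3e-03 -5.0e-04 -1.0e+00] w 0.068 F [-0.3 -0.5  0.2] j [ -23.    3.  125.    0.   52. -126.]
dp cm [-0.03  0.13  0.04] turn_y rad -0.0002
```

>>> arm_command --increments '[{"dp": [0,0.1,0],"turn": [0,0,0],"claw": 5.5},{"dp": [0,0,0],"turn": [0,0,0],"claw": 5.1},{"dp": [0,0,0],"turn": [0,0,0],"claw": 4.8},{"dp": [0,0,0],"turn": [0,0,0],"claw": 4.6},{"dp": [0,0,0],"turn": [0,0,0],"claw": 4.4},{"dp": [0,0,0],"turn": [0,0,0],"claw": 4.2},{"dp": [0,0,0],"turn": [0,0,0],"claw": 3.8},{"dp": [0,0,0],"turn": [0,0,0],"claw": 2},{"dp": [0,0,0],"turn": [0,0,0],"claw": 0},{"dp": [0,0,0],"turn": [0,0,0],"claw": 0},{"dp": [0,0,0],"turn": [0,0,0],"claw": 0}]'

```text
t: 37.77
tcp_pos: [0.4446, -0.1655, 0.0807]
tcp_rot: [[-0.215, 0.0, -0.977], [0.977, -0.0, -0.215], [-0.0, -1.0, -0.0]]
ft_force: [0.3, -1.1, 0.9]
gripper_width: 0.0433
```

```bash
python3 - <<'E'
from h import *
gy(.6612,.1358,.22,87.3)
E
```

```text
t 37.77 tcp [ 0.4446 -0.1655  0.0807] yaw 102.39 down [ 2.e-04 -2.e-04 -1.e+00] w 0.0433 F [ 0.3 -1.1  0.9] j [ -23.    3.  125.   -0.   52. -126.]
dp cm [ 24.78 -13.94 -27.63] turn_y rad 0.2633
dp after turn [ 31.12 -13.93 -20.22]
```

>>> arm_command --increments '[{"dp": [0,-0.3,0],"turn": [0,0,0],"claw": 0},{"dp": [0,-0.7,0],"turn": [0,0,0],"claw": 0},{"dp": [0,-1.5,0],"turn": [0,0,0],"claw": 0},{"dp": [0,-2,0],"turn": [0,0,0],"claw": 0},{"dp": [0,-2.5,0],"turn": [0,0,0],"claw": 0},{"dp": [0,-2.5,0],"turn": [0,0,0],"claw": 0},{"dp": [0,-2,0],"turn": [0,0.05,0],"claw": 0},{"dp": [0,-1.5,0],"turn": [0,0.081,0],"claw": 0},{"dp": [0,-1,0],"turn": [0,0.081,0],"claw": 0},{"dp": [0,0,0],"turn": [0,0.051,0],"claw": 0},{"dp": [0,0,0],"turn": [0,0,0],"claw": 0},{"dp": [0,0,0],"turn": [0,0,0],"claw": 0}]'

```text
t: 38.77
tcp_pos: [0.4443, -0.1652, 0.2208]
tcp_rot: [[0.045, -0.0, -0.999], [0.999, 0.0, 0.045], [0.0, -1.0, 0.0]]
ft_force: [-0.6, 0.2, -1.6]
gripper_width: 0.043
```

>>> arm_command --increments '[{"dp": [0.8,0,-0.6],"turn": [0,0,0],"claw": 0},{"dp": [2.1,0,-1.36],"turn": [0,0,0],"claw": 0},{"dp": [2.1,0,-1.36],"turn": [0,0,0],"claw": 0},{"dp": [2.1,0,-1.36],"turn": [0,0,0],"claw": 0},{"dp": [2.1,0,-1.36],"turn": [0,0,0],"claw": 0},{"dp": [2.1,0,-1.36],"turn": [0,0,0],"claw": 0},{"dp": [2.1,0,-1.36],"turn": [0,0,0],"claw": 0},{"dp": [2.1,0,-1.36],"turn": [0,0,0],"claw": 0},{"dp": [2.1,0,-1.36],"turn": [0,0,0],"claw": 0},{"dp": [2.1,0,-1.36],"turn": [0,0,0],"claw": 0},{"dp": [2.1,0,-1.36],"turn": [0,0,0],"claw": 0},{"dp": [2.1,0,-1.36],"turn": [0,0,0],"claw": 0},{"dp": [2.1,0,-1.36],"turn": [0,0,0],"claw": 0},{"dp": [2.1,0,-1.36],"turn": [0,0,0],"claw": 0},{"dp": [2.1,0,-1.36],"turn": [0,0,0],"claw": 0},{"dp": [0.9,0,-0.6],"turn": [0,0,0],"claw": 0},{"dp": [0,0,0],"turn": [0,0,0],"claw": 0},{"dp": [0,0,0],"turn": [0,0,0],"claw": 0},{"dp": [0,0,0],"turn": [0,0,0],"claw": 0}]'

```text
t: 40.35
tcp_pos: [0.6603, 0.135, 0.2199]
tcp_rot: [[0.047, -0.002, -0.999], [0.999, -0.001, 0.047], [-0.001, -1.0, 0.002]]
ft_force: [-0.2, -0.5, -1.3]
gripper_width: 0.0432
```

```bash
python3 - <<'E'
from h import *
from rig import r
go(.6612,.1358,.0727,87.3)
d=r.snapshot('scene');cv2.imwrite('pics/s11.png',d['image'][:,:,::-1])
E
```

```text
t 40.35 tcp [0.6603 0.135  0.2199] yaw 87.32 down [-1.7e-03 -8.0e-04 -1.0e+00] w 0.0432 F [-0.2 -0.5 -1.3] j [  9.  16.  94.  -0.  70. -78.]
dp cm [ 0.09 14.72 -0.11] turn_y rad 0.0004
```

View pics/s11.png

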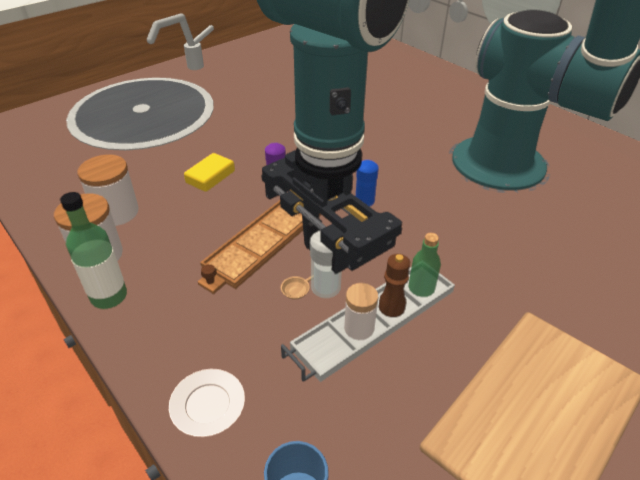

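>>> arm_command --increments '[{"dp": [0.1,0.7,-0.1],"turn": [0,0,0],"claw": 0},{"dp": [0,1.5,0],"turn": [0,0,0],"claw": 0},{"dp": [0,2,0],"turn": [0,0,0],"claw": 0},{"dp": [0,2,0],"turn": [0,0,0],"claw": 0},{"dp": [0,2,0],"turn": [0,0,0],"claw": 0},{"dp": [0,2,0],"turn": [0,0,0],"claw": 0},{"dp": [0,1.5,0],"turn": [0,0,0],"claw": 0},{"dp": [0,1,0],"turn": [0,0,0],"claw": 0},{"dp": [0,0.6,0],"turn": [0,0,0],"claw": 0},{"dp": [0,0.4,0],"turn": [0,0,0],"claw": 0},{"dp": [0,0.2,0],"turn": [0,0,0],"claw": 0},{"dp": [0,0.2,0],"turn": [0,0,0],"claw": 0},{"dp": [0,0.2,0],"turn": [0,0,0],"claw": 0},{"dp": [0,0.1,0],"turn": [0,0,0],"claw": 0},{"dp": [0,0.1,0],"turn": [0,0,0],"claw": 0},{"dp": [0,0,0],"turn": [0,0,0],"claw": 0},{"dp": [0,0,0],"turn": [0,0,0],"claw": 0},{"dp": [0,0,0],"turn": [0,0,0],"claw": 0}]'

```text
t: 41.9
tcp_pos: [0.6624, 0.1368, 0.0758]
tcp_rot: [[0.047, 0.0, -0.999], [0.999, 0.0, 0.047], [0.0, -1.0, -0.0]]
ft_force: [-0.4, 0.0, -1.3]
gripper_width: 0.0433
```

>>> arm_command --increments '[{"dp": [0,0.1,0],"turn": [0,0,0],"claw": 0},{"dp": [0,0,0],"turn": [0,0,0],"claw": 0},{"dp": [0,0,0],"turn": [0,0,0],"claw": 0}]'

```text
t: 42.15
tcp_pos: [0.6622, 0.1367, 0.0745]
tcp_rot: [[0.047, -0.0, -0.999], [0.999, -0.0, 0.047], [-0.0, -1.0, 0.0]]
ft_force: [0.3, -0.1, -0.6]
gripper_width: 0.0432
```

>>> arm_command --increments '[{"dp": [0,0.1,0],"turn": [0,0,0],"claw": 0},{"dp": [0,0,0],"turn": [0,0,0],"claw": 0},{"dp": [0,0,0],"turn": [0,0,0],"claw": 0}]'

```text
t: 42.4
tcp_pos: [0.6622, 0.1367, 0.0735]
tcp_rot: [[0.047, -0.0, -0.999], [0.999, -0.0, 0.047], [-0.0, -1.0, 0.0]]
ft_force: [-0.3, 0.4, -1.2]
gripper_width: 0.0427
```

>>> arm_command --increments '[{"dp": [0,0.05,0],"turn": [0,0,0],"claw": 0},{"dp": [0,0,0],"turn": [0,0,0],"claw": 0},{"dp": [0,0,0],"turn": [0,0,0],"claw": 0}]'

```text
t: 42.65
tcp_pos: [0.6622, 0.1367, 0.0731]
tcp_rot: [[0.047, -0.0, -0.999], [0.999, 0.0, 0.047], [0.0, -1.0, 0.0]]
ft_force: [0.5, 0.3, -2.0]
gripper_width: 0.0428
```

>>> arm_command --increments '[{"dp": [0,0.06,0],"turn": [0,0,0],"claw": 0},{"dp": [0,0,0],"turn": [0,0,0],"claw": 0},{"dp": [0,0,0],"turn": [0,0,0],"claw": 0}]'

```text
t: 42.9
tcp_pos: [0.6625, 0.1367, 0.0727]
tcp_rot: [[0.047, 0.0, -0.999], [0.999, 0.0, 0.047], [0.0, -1.0, -0.0]]
ft_force: [0.2, -1.4, -0.2]
gripper_width: 0.0429
```

>>> arm_command --increments '[{"dp": [0,0.04,0],"turn": [0,0,0],"claw": 0},{"dp": [0,0,0],"turn": [0,0,0],"claw": 0},{"dp": [0,0,0],"turn": [0,0,0],"claw": 0}]'

```text
t: 43.15
tcp_pos: [0.6626, 0.1367, 0.0727]
tcp_rot: [[0.047, 0.001, -0.999], [0.999, 0.0, 0.047], [0.0, -1.0, -0.001]]
ft_force: [-0.6, -0.9, 3.1]
gripper_width: 0.0425
```

Contact. Release and retreat.

>>> arm_command --increments '[{"dp": [0,-0.03,0],"turn": [0,0,0],"claw": 0},{"dp": [0,0,0],"turn": [0,0,0],"claw": 4.5},{"dp": [0,0,0],"turn": [0,0,0],"claw": 4.7},{"dp": [0,0,0],"turn": [0,0,0],"claw": 5},{"dp": [0,0,0],"turn": [0,0,0],"claw": 5.6},{"dp": [0,0,0],"turn": [0,0,0],"claw": 6.4},{"dp": [0,0,0],"turn": [0,0,0],"claw": 7},{"dp": [0,0,0],"turn": [0,0,0],"claw": 7},{"dp": [0,-0.3,0],"turn": [0,0,0],"claw": 7},{"dp": [0,-1,0],"turn": [0,0,0],"claw": 7},{"dp": [0,-2,0],"turn": [0,0,0],"claw": 7},{"dp": [0,-2.5,0],"turn": [0,0,0],"claw": 7},{"dp": [0,-2.5,0],"turn": [0,0,0],"claw": 7},{"dp": [0,-2.5,0],"turn": [0,0,0],"claw": 7},{"dp": [0,-2.2,0],"turn": [0,0,0],"claw": 7},{"dp": [0,-2,0],"turn": [0,0,0],"claw": 7},{"dp": [0,-1,0],"turn": [0,0,0],"claw": 7},{"dp": [0,0,0],"turn": [0,0,0],"claw": 7}]'

```text
t: 44.65
tcp_pos: [0.6642, 0.1371, 0.237]
tcp_rot: [[0.047, 0.007, -0.999], [0.999, 0.001, 0.047], [0.001, -1.0, -0.007]]
ft_force: [0.8, 0.4, 0.1]
gripper_width: 0.0701
```

>>> arm_command --increments '[{"dp": [-1,0,0],"turn": [0,0,0],"claw": 7},{"dp": [-2,0,0],"turn": [0,0,0],"claw": 7},{"dp": [-2,0,0],"turn": [0,0,0],"claw": 7},{"dp": [-2,0,0],"turn": [0,0,0],"claw": 7},{"dp": [-2,0,0],"turn": [0,0,0],"claw": 7},{"dp": [-2,0,0],"turn": [0,0,0],"claw": 7},{"dp": [-2,0,0],"turn": [0,0,0],"claw": 7},{"dp": [-2,0,0],"turn": [0,0,0],"claw": 7},{"dp": [-2,0,0],"turn": [0,0,0],"claw": 7},{"dp": [-2,0,0],"turn": [0,0,0],"claw": 7},{"dp": [-2,0,0],"turn": [0,0,0],"claw": 7},{"dp": [-2,0,0],"turn": [0,0,0],"claw": 7},{"dp": [-2,0,0],"turn": [0,0,0],"claw": 7},{"dp": [-1,0,0],"turn": [0,0,0],"claw": 7},{"dp": [0,0,0],"turn": [0,0,0],"claw": 7},{"dp": [0,0,0],"turn": [0,0,0],"claw": 7},{"dp": [0,0,0],"turn": [0,0,0],"claw": 7}]'

```text
t: 46.07
tcp_pos: [0.6497, -0.1223, 0.2315]
tcp_rot: [[0.047, -0.001, -0.999], [0.999, 0.001, 0.047], [0.001, -1.0, 0.001]]
ft_force: [0.4, 0.3, -0.2]
gripper_width: 0.07
```

```bash
python3 - <<'E'
from h import *
from rig import r
go(.6,-.1,.2,87.3)
F=fr(*np.load('rack.npy'))
for n in('scene','top'):
    d=r.snapshot(n);cv2.imwrite(f'pics/{n}12.png',d['image'][:,:,::-1])
    print(n,proj(d,[F([-.111,0,.126]),F([-.037,0,.126]),F([.037,0,.09]),F([.111,0,.102])]).round(0))
E
```

```text
t 46.07 tcp [ 0.6497 -0.1223  0.2315] yaw 87.33 down [-1.3e-03  9.0e-04 -1.0e+00] w 0.07 F [ 0.4  0.3 -0.2] j [ -13.   14.   95.    0.   71. -100.]
dp cm [1.99 3.16 5.06] turn_y rad 0.0005
scene [[432. 236.]
 [399. 256.]
 [362. 293.]
 [325. 311.]]
top [[171. 281.]
 [177. 221.]
 [190. 169.]
 [193. 112.]]
```

View pics/scene12.png

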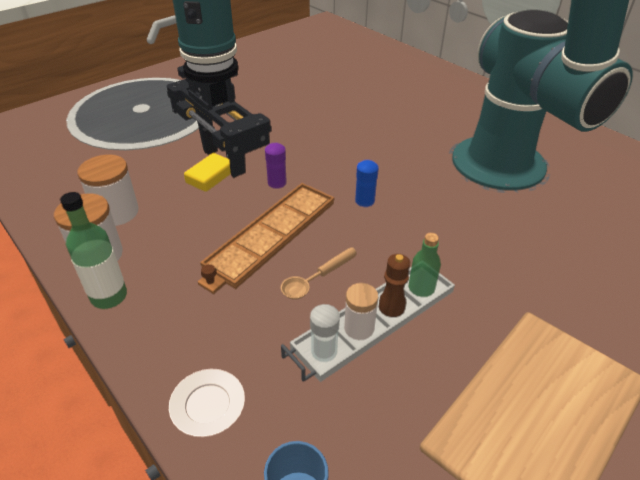

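View pics/top12.png

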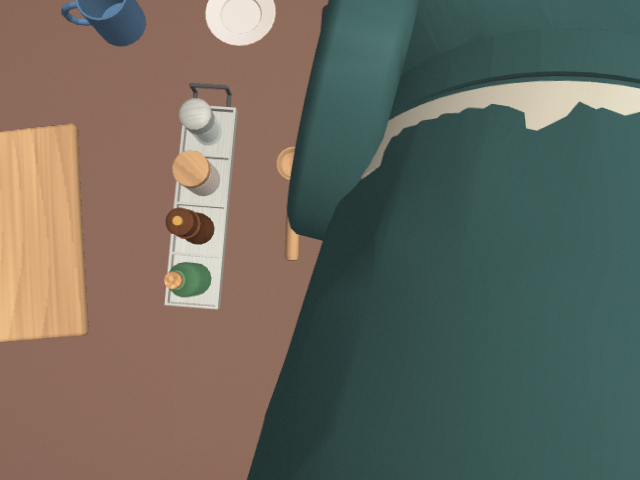

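```bash
python3 - <<'E'
from rig import r
print(r.hand_in())
E
```

```text
the job is handed in; nothing more can be done
None
```

All four condiments are in the steel rack in reverse order, and I handed the job in at about 46 s of the 134 s allowed. From the end furthest from the loop they stand cruet, mill, jar, shaker, so the shaker is next to the loop.

- **Placing:** each one went down in steps of 1 mm or less at the end. The wrist force read about 3–5 N when I let go, and each touched down at the expected floor height.
- **Last checks:** the final scene and top pictures show all four upright in their own compartments. Their tops are within about 4 pixels (roughly 5 mm) of where they should be. The tray is empty, the other objects look undisturbed and the gripper is clear of everything.
- **Disagreements:** none of the final checks failed. One set of move calls was refused early on because it left out the turn value; the arm did not move on those. The gripper width also read about 1 mm under the stated diameters each time, which made no difference to the grips.

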